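Fit the missing cell in the handlamp

ROBOT

A 6-joint arm with a two-finger parallel gripper is mounted at the origin on the work surface. World frame = base frame: x ahead of the robot, y to its left, z up, the work surface at z = 0. Lengths are in m, angles in rad, forces in N, time in s.
With the tool pointing down it reaches from about 0.15 to 0.775 m from the base axis. Payload 6.1 kg.
Tool frame: the origin (TCP) lies on the centre line of the jaws, within the pads' length; the fingertips stand 19 mm ahead of it and the grasp point (between the pads) is the TCP; y points along the fingers, z is the direction in which the jaws open and shut, and the axes are right-handed (so a half turn about y gives the same grasp; the last joint's range is limited). The gripper opens to 85 mm and grips with 20 to 120 N. Pads are 22 mm wide; open, the fingers measure 114 mm over their backs; the gripper's body (76 mm by 85 mm) begins 54 mm behind the grasp point. The pads swing forward as they close: fully open they stand 13 mm farther back than shut.
Start: joints at [1.154, 0.126, -0.04, 1.405, 0, 1.571], TCP at [0.213, 0.48, 0.25] pointing down, gripper open.
Joint ranges: [-2.72, 2.72], [-0.95, 1.95], [-1.27, 1.35], [-1.78, 2.02], [-1.46, 1.47], [-3.14, 3.14]. Speed limits (rad/s): [2.39, 2.39, 3.01, 3.14, 3.14, 3.14].

INTERFACE

Orientations are given as a rotation vector (axis times angle).
In Python, from rig import observe, capture, camera_info, sign_off gives the robot as it stands.
- The arm moves only by the tool carry_out, never from a script. Its argument "deltas" is a list of rows, each a list of 6 numbers: the shift along the tool's x, y, z normalised to -1 to 1, where 1 is 0.3 m, then the turn, a rotation vector about the tool's x, y, z normalised to -1 to 1, where 1 is 2 rad. A call has 1 to 12 rows; each row is the pose to reach, as a shift and turn from the pose commanded when the call began, along the tool's axes at that moment; what a row does not reach only later rows make up. A row lasts 1/8 s, in which the tool goes at most 62.5 mm and 10.7 degrees, less where a joint would pass 70% of its speed; a pose out of reach is approached as far as the arm can. A call with a number of a shift or a turn outside -1 to 1 is refused whole. A call with a gripper value outside its range is refused whole. "jaw" is the closure, from 0 (fully open) to 1 (shut), set as the call begins (left out, the last holds). The fingers move at their own pace and stop on an object; "force" is the grip in N (left out, the last holds). Time passes only in rows, so rows that repeat a pose let the fingers close. It gives the time, the measured TCP pose, the force and the opening at its end, in the units of the state.
- observe(): the state, without advancing time (a new reading comes with each control period).
- capture(name): name is "side" or "top" or "wrist"; returns (picture, depth): 400x640x3 uint8, red, green, blue; 400x640 float32, m along the optical axis (not along the pixel's ray), 0 where there is no reading.
- camera_info(name): a dict with "camera_matrix" (3x3 intrinsics, pixels), "R" (3x3) and "t" (3): a world point X has camera coordinates R X + t; the wrist camera has in their place "hand_eye" (4x4, takes a point from camera to tool coordinates, whose origin is the TCP and whose axes are the tool frame's). Camera axes: x right, y down, z forward; pixel columns grow to the right and rows downward; lengths in m; the calibration is good to about 2 mm. A picture is of the moment at which its call begins: read the wrist's pose just before it. camera_info takes no time and is no camera call.
- sign_off(): hands the job in, once; it reports no verdict.
The state is a dict: "t": time; "joint_positions": joint angles; "joint_vel": joint speeds; "joint_torque": joint torques, N m; "position": TCP position; "tcp_rot": TCP orientation; "ft_force": force on the tool from outside, world axes, zero at the start; "wrist_torque": the same for the moment, N m; "finger_gap": finger opening in m.
Only numpy, scipy, OpenCV 4.12 (cv2) and the standard library are available. Lean on these libraries where they do the work, as an engineer would, in place of code of your own. Each camera call takes 0.05 s, during which the arm holds its last target.

TASK

The crew's handlamp lies open in its bracket with one of its two cells missing. Take the large spare cell from the rack and fit it in the empty bay: with the nub end held up, push its flat end back against the coil spring, then let the nub end down behind the contact and leave the cell lying fully home and level in the cradle, held between spring and contact. Work gently: do not ram the spring when it is squashed solid, do not jam the cell in by force, and leave the small cell and everything else where it is.

Things in the scene. Friction and masses are not known exactly. Their poses are not given: they have to be found in the camera images.
- lamp: Red plastic handlamp, lower half, lying open side up in a steel bracket bolted to the console (fixed). Origin on the console, straight below the middle of the empty bay; x runs along the lamp to its lamp head, z up. Shell: x -62 to 112 mm, 106 mm wide, walls 32 mm high. In it a narrow black cradle holds two cells in line along x, their axis at z = 46 mm.
- bay (a point): Where the middle of the new cell must come: lamp x = 0, y = 0, z = 46 mm; axes as the lamp's. A fitted cell has its nub to +x, on the contact, and its flat end at x = -30.75 mm. It rests on two 90-degree V ribs, centred at x = -26 and 26 mm, 8 mm long, reaching 17 mm to each side, top edges 8.5 mm below the axis. Between the ribs nothing stands higher than 27 mm below the axis: room for fingers.
- spring: The steel coil spring, 10 mm across at its free end; origin in the middle of that end, on the bay's axis. Free, it is at x = -22.75 mm from point bay and the spring 15 mm long. It yields along -x, 1 mm for about 0.7 N. With a cell fitted it is pushed back 8 mm (5.6 N); it is squashed solid at 10.4 mm (7.3 N), where the force leaps up. Plated, smooth.
- spring_wall (a point): Middle of the top edge of the black wall that carries the spring, at the tail end of the bay; the front face is at x = -37.75 mm from point bay, the wall 4 mm thick and 30 mm wide, its top 9 mm above the bay's axis.
- contact (a point): Middle of the top edge, on the bay's side, of the contact wall that the nub must come behind: face at x = 30.75 mm from point bay, 4 mm thick, 30 mm wide, top 4 mm above the bay's axis. Beyond it lies the cell that is already fitted (fixed, bay x = 42 to 103.5 mm, same size and axis).
- lamp_head (a point): Middle of the lens of the round lamp head: x = 173 mm, z = 53 mm in the lamp's frame. The head is 104 mm across and reaches back to x = 108 mm; its top is 105 mm above the console.
- cell: The large spare cell: plain grey cylinder 33 mm across, 61.5 mm long in all, about 140 g, lying in the rack. Origin at the middle of its axis and length; x points along the axis to the nub.
- cell_nub (a point): Middle of the tip of the large cell's nub (10 mm across, 2 mm high), 30.75 mm from the cell's origin along its +x.
- cell_flat (a point): Middle of the large cell's flat end, 30.75 mm from the cell's origin along its -x.
- small_cell: A smaller cell of the same kind, 26 mm across and 50 mm long, in the rack's other place; origin at its middle, x to its nub. To be left there.
- rack: Fixed black rack for spare cells, base plate 90 x 150 x 8 mm, origin under its middle. Two places at y = -35 and +35 mm, each with two V ribs (8 mm long, at x = -24 and +24 mm, 17 mm to each side, tops at 25.5 mm). Cells lie along the rack's x, nubs to +x, large one's axis at 34 mm, small one's at 29 mm. Which is where varies. Between the ribs fingers may reach to the base plate.
- cover: The lamp's red upper half with a black carrying handle, 174 x 106 mm, 99 mm high, standing loose on the console. Origin under its middle, x along its length.
- carton: Carton of wipes, 100 x 55 x 75 mm, loose; origin under its middle.
- radio: Black portable radio lying on its back, 115 x 58 x 34 mm with a 55 mm stub aerial, loose; origin under its middle, x to the aerial.
There are look-alikes about, which are no part of the job. Leave any brown or red look-alike of the cell alone.

How it is judged:
By the outcome, as a careful person would: the job done as asked, in the order asked, and still so for the second after the job is handed in, with the robot touching nothing.
It also fails if it takes over 72 s, if anything falls off the work surface, if the arm or the gripper's body presses on something with over 40 N, if the wrist force passes 120 N, or if a joint passes its speed limit or range.

## Working session

There is one attempt and no reset: what is moved stays moved. The work goes in short steps, Python scripts to look and compute and a tool call to move; the robot and the scene stay as the last step left them, time stands still between calls to the robot, and variables do not carry over. Pictures are saved under pics/ and viewed, and the job is handed in when it is done.

Besides the shell and the picture viewer there is one more tool, called after "Emit:" as name(argument=value, ...), one argument or row to a line, values as JSON. carry_out: Moves the arm, as the interface text tells. Scaled input: -1 to 1 covers 0.3 m each way for a shift and 2 rad each way for a turn. Its arguments: {"type":"object","properties":{"deltas":{"type":"array"},"jaw":{"type":"number"},"force":{"type":"number"}},"required":["deltas"]}

```bash
mkdir -p pics; ls
cat > h.py <<'E'
import numpy as np,cv2,json
from scipy.spatial.transform import Rotation as Rn
from rig import observe,capture,camera_info
def snap(name,fn):
    s=observe(); p,d=capture(name)
    cv2.imwrite(f'pics/{fn}.png',p[:,:,::-1]); np.savez(f'{fn}.npz',p=p,d=d,pos=s['position'],rot=s['tcp_rot'],name=name)
    return p,d,s
def load(fn):
    z=np.load(f'{fn}.npz'); return z['p'],z['d'],dict(position=z['pos'],tcp_rot=z['rot'],name=str(z['name']))
def ext(name,s=None):
    c=camera_info(name);K=np.array(c['camera_matrix'])
    if name!='wrist': return K,np.array(c['R']),np.array(c['t'])
    H=np.array(c['hand_eye']);T=np.eye(4);T[:3,:3]=Rn.from_rotvec(s['tcp_rot']).as_matrix();T[:3,3]=s['position']
    W=np.linalg.inv(T@H);return K,W[:3,:3],W[:3,3]
def cloud(name,d,s=None):
    K,R,t=ext(name,s);v,u=np.mgrid[:d.shape[0],:d.shape[1]]
    c=np.stack([(u-K[0,2])/K[0,0]*d,(v-K[1,2])/K[1,1]*d,d],-1)
    w=(c-t)@R; w[d==0]=np.nan; return w
def proj(name,X,s=None):
    K,R,t=ext(name,s);c=np.atleast_2d(X)@R.T+t;q=c@K.T;return q[:,:2]/q[:,2:]
E
python3 - <<'E'
from h import *
for n in ['side','top','wrist']:
    snap(n,n+'0')
s=observe();print({k:np.round(v,4).tolist() for k,v in s.items()})
for n in ['side','top','wrist']:print(camera_info(n))
E
```

```text
pics
{'t': 0.15, 'joint_positions': [1.154, 0.1263, -0.0404, 1.4054, 0.0, 1.5708], 'joint_vel': [0.0004, -0.001, 0.0025, 0.0002, 0.0006, 0.0012], 'joint_torque': [-0.0004, -43.6275, 35.3149, 0.0136, 0.0001, -0.0], 'position': [0.2124, 0.4798, 0.2497], 'tcp_rot': [-1.5472, 0.3272, -0.3268], 'ft_force': [-0.2235, 0.0817, 0.775], 'wrist_torque': [-0.0, 0.0167, -0.0117], 'finger_gap': 0.0853}
{'camera_matrix': array([[510.10900646,   0.        , 309.04803476],
       [  0.        , 510.10900646, 195.39297646],
       [  0.        ,   0.        ,   1.        ]]), 'R': array([[ 0.89981679, -0.43607965,  0.01281725],
       [-0.21143821, -0.46160819, -0.86151713],
       [ 0.38160664,  0.77249752, -0.5075667 ]]), 't': array([-0.56257385,  0.13253254,  1.09247242])}
{'camera_matrix': array([[415.71351295,   0.        , 322.25057693],
       [  0.        , 415.71351295, 204.78523815],
       [  0.        ,   0.        ,   1.        ]]), 'R': array([[-0.01861684, -0.99964917, -0.01884023],
       [-0.98029864,  0.02195605, -0.19629699],
       [ 0.19664178,  0.01481462, -0.98036347]]), 't': array([-0.06659979,  0.59023258,  1.09979967])}
{'camera_matrix': array([[287.90336996,   0.        , 321.69335107],
       [  0.        , 287.90336996, 199.56119085],
       [  0.        ,   0.        ,   1.        ]]), 'hand_eye': array([[-1.06836364e-03,  9.45012691e-01,  3.27031913e-01,
        -8.44460844e-02],
       [-1.86835522e-04, -3.27032283e-01,  9.45013149e-01,
        -1.23475493e-01],
       [ 9.99999412e-01,  9.48516505e-04,  5.25951338e-04,
        -9.06983674e-04],
       [ 0.00000000e+00,  0.00000000e+00,  0.00000000e+00,
         1.00000000e+00]])}
```

View pics/top0.png

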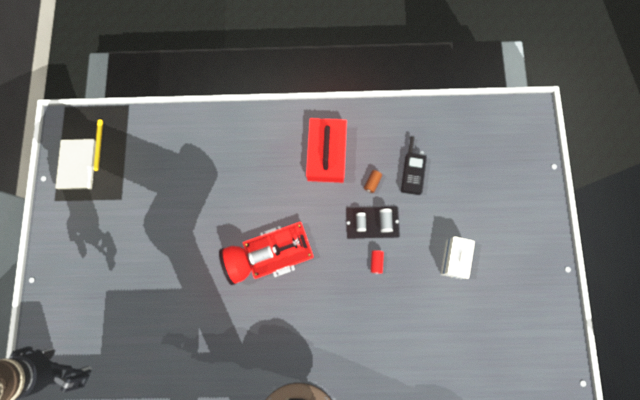

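View pics/side0.png

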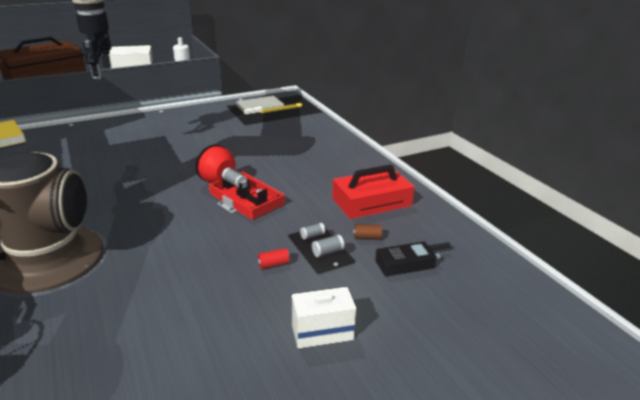

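View pics/wrist0.png

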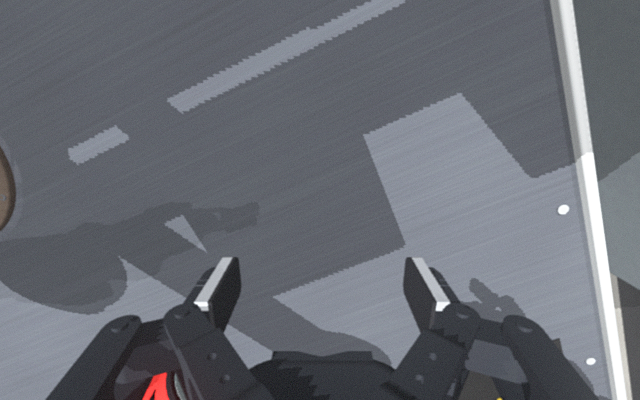

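The top view shows the lamp at about (280,250), lens to the lower left and the empty bay towards (290,240). The rack is at (373,222) with the small cell at (361,222) and the large one at (386,220). The brown look-alike is at (373,181) and the red one at (377,262).

Run:
```python
from h import *
p,d,s=load('top0')
w=cloud('top',d)
for n,(u,v) in dict(largemid=(386,220),small=(361,222),rackR=(397,222),rackL=(349,222),fixedcell=(262,256),head=(236,265),lampTail=(303,231),table=(420,300)).items(): print(n,np.round(w[v,u],3))
img=cv2.resize(p[180:300,210:420],None,fx=3.8,fy=3.8,interpolation=cv2.INTER_CUBIC);cv2.imwrite('pics/topz.png',img[:,:,::-1])
p,d,s=load('side0')
img=cv2.resize(p[130:280,180:380],None,fx=4,fy=4,interpolation=cv2.INTER_CUBIC);cv2.imwrite('pics/sidez.png',img[:,:,::-1])
```

```text
largemid [ 0.543 -0.255  0.049]
small [ 0.541 -0.186  0.04 ]
rackR [ 0.543 -0.291  0.013]
rackL [ 0.546 -0.154  0.01 ]
fixedcell [0.45  0.087 0.063]
head [0.425 0.149 0.1  ]
lampTail [ 0.52  -0.023  0.032]
table [ 0.324 -0.345 -0.   ]
```

View pics/topz.png

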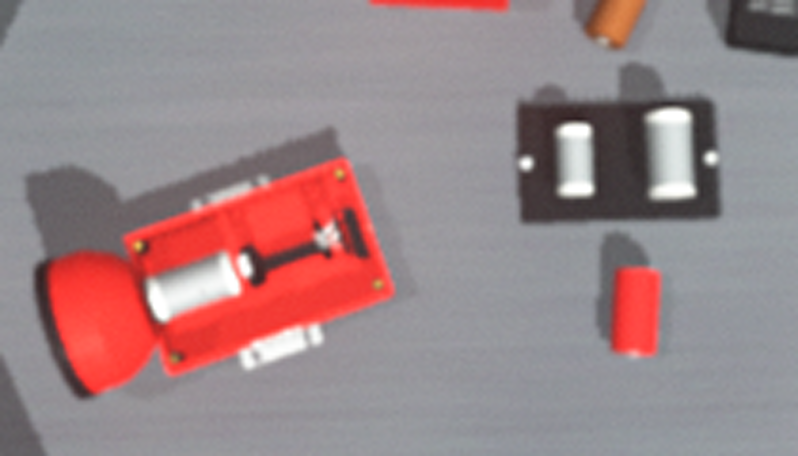

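View pics/sidez.png

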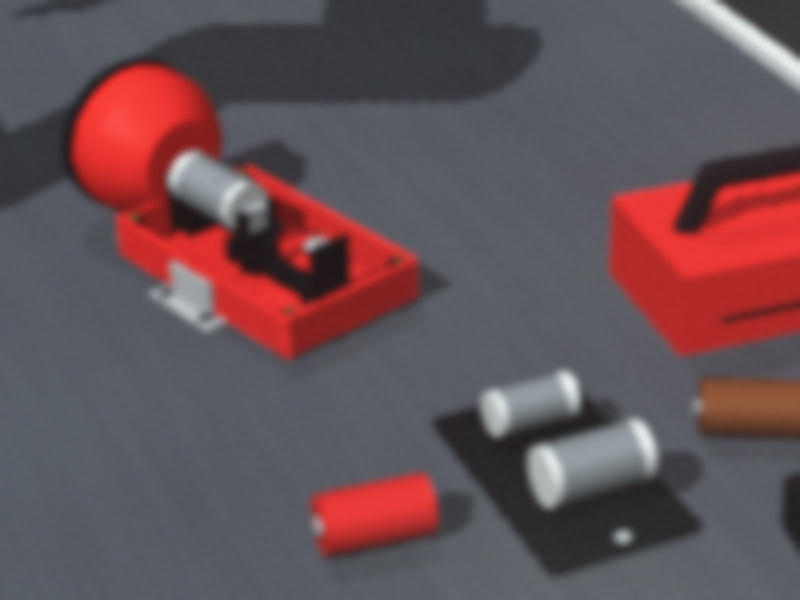

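Run:
```python
from h import *
s=observe();R=Rn.from_rotvec(s['tcp_rot']).as_matrix();print(R.round(3))
# rough lamp/rack poses by top cloud
p,d,_=load('top0');w=cloud('top',d)
def pca(m,n):
    P=w[m][:,:2];c=P.mean(0);_,_,v=np.linalg.svd(P-c,full_matrices=False);print(n,len(P),c.round(4),np.degrees(np.arctan2(v[0,1],v[0,0])).round(1))
r,g,b=[p[...,i].astype(int) for i in range(3)]
z=w[...,2];v,u=np.mgrid[:400,:640]
box=(u>340)&(u<405)&(v>200)&(v<242)
pca(box&(r<60)&(z<.03),'rack')
pca(box&(r>90)&(u>376)&(u<395)&(z>.03),'large'); pca(box&(r>90)&(u<370)&(u>352)&(z>.025),'small')
bl=(u>243)&(u<315)&(v>215)&(v<285)
pca(bl&(abs(r-g)<25)&(r>90)&(z>.045)&(z<.075),'fixed')
pca(bl&(r>120)&(g<80)&(z<.05)&(z>.0),'shell')
```

```text
[[ 0.914 -0.001  0.405]
 [-0.405 -0.001  0.914]
 [-0.    -1.    -0.001]]
rack 139 [ 0.5544 -0.2416] 79.4
large 256 [ 0.5449 -0.2552] -178.2
small 166 [ 0.5427 -0.1859] 179.1
fixed 256 [0.4546 0.0893] 109.4
shell 1647 [0.4723 0.0467] 109.4
```

```bash
cat > mv.py <<'E'
# usage: plan(target pos, yaw of tool x (deg), tilt deg) -> normalised row from commanded pose in cmd.json ; done(row) commits
import json,os
from h import *
def getc():
    c=json.load(open('cmd.json'));return np.array(c['p']),np.array(c['R'])
def setc(p,R): json.dump(dict(p=list(map(float,p)),R=np.array(R).tolist()),open('cmd.json','w'))
def Rdown(yaw,tilt=0):
    # tool y down, x at yaw; tilt: rotate about tool z by tilt deg (right-handed)
    y=np.radians(yaw);X=np.array([np.cos(y),np.sin(y),0]);Y=np.array([0,0,-1.]);Z=np.cross(X,Y)
    return np.stack([X,Y,Z],1)@Rn.from_rotvec([0,0,np.radians(tilt)]).as_matrix()
def row(p,R):
    p0,R0=getc();sh=R0.T@(np.array(p)-p0)/.3;rv=Rn.from_matrix(R0.T@R).as_rotvec()/2
    r=np.r_[sh,rv];print('row',np.round(r,4).tolist(),'rows>=',np.round(max(np.linalg.norm(sh)*.3/.0625,np.degrees(np.linalg.norm(rv)*2)/10.7),1));return np.round(r,4)
def commit(r):
    p0,R0=getc();r=np.array(r,float);setc(p0+R0@r[:3]*.3,R0@Rn.from_rotvec(r[3:]*2).as_matrix())
    s=observe();p,R=getc();print('t',s['t'],'meas-cmd mm',((np.array(s['position'])-p)*1e3).round(2),'rot err deg',np.degrees((Rn.from_matrix(R.T@Rn.from_rotvec(s['tcp_rot']).as_matrix())).as_rotvec()).round(2),'F',np.round(s['ft_force'],2),'T',np.round(s['wrist_torque'],3),'gap',s['finger_gap'],'q',np.round(s['joint_positions'],2))
E
python3 - <<'E'
from mv import *
import math
setc([.213,.48,.25],Rn.from_rotvec(observe()['tcp_rot']).as_matrix())
setc([.213,.48,.25],Rdown(np.degrees(1.154)-90))
row([.35,.23,.25],Rdown(-70.6))
E
```

```text
row [0.7549, 0.0, -0.5771, 0.0, 0.4077, 0.0] rows>= 4.6
```

Emit:
carry_out(
  deltas=[
    [0.755, 0, -0.577, 0, 0.408, 0],
    [0.755, 0, -0.577, 0, 0.408, 0],
    [0.755, 0, -0.577, 0, 0.408, 0],
    [0.755, 0, -0.577, 0, 0.408, 0],
    [0.755, 0, -0.577, 0, 0.408, 0],
    [0.755, 0, -0.577, 0, 0.408, 0],
  ],
)

```text
t: 0.9
position: [0.3502, 0.2282, 0.2503]
tcp_rot: [-1.349, 0.96, -0.96]
ft_force: [0.4, 0.0, -0.1]
finger_gap: 0.0851
```

Run:
```python
from mv import *
commit([0.755,0,-0.577,0,0.408,0])
row([.476,.031,.20],Rdown(-70.6))
```

```text
t 0.9 meas-cmd mm [ 0.21 -1.81  0.27] rot err deg [-0.    0.25 -0.01] F [ 0.44  0.01 -0.12] T [-0.023 -0.008  0.027] gap 0.08509227464070232 q [ 0.58 -0.08 -0.25  1.4  -0.    1.81]
row [0.7651, 0.1667, 0.1761, 0.0, -0.0003, 0.0] rows>= 3.9
```

Emit:
carry_out(
  deltas=[
    [0.765, 0.167, 0.176, 0, 0, 0],
    [0.765, 0.167, 0.176, 0, 0, 0],
    [0.765, 0.167, 0.176, 0, 0, 0],
    [0.765, 0.167, 0.176, 0, 0, 0],
    [0.765, 0.167, 0.176, 0, 0, 0],
    [0.765, 0.167, 0.176, 0, 0, 0],
    [0.765, 0.167, 0.176, 0, 0, 0],
  ],
)

```text
t: 1.78
position: [0.4751, 0.0324, 0.2006]
tcp_rot: [-1.351, 0.955, -0.955]
ft_force: [0.0, -0.4, 0.4]
finger_gap: 0.0855
```

Run:
```python
from mv import *
commit([0.765,0.167,0.176,0,0,0])
snap('wrist','w1')
```

```text
t 1.775 meas-cmd mm [-0.81  1.43  0.66] rot err deg [ 0.03 -0.14  0.01] F [ 0.01 -0.37  0.4 ] T [-0.053 -0.027  0.005] gap 0.08554400774760794 q [ 0.07  0.04 -0.24  1.29  0.    1.3 ]
```

View pics/w1.png

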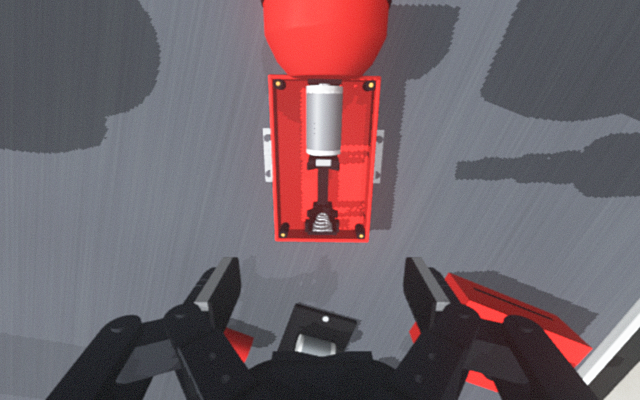

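The lamp is upright in the wrist view: fixed cell at about (323,88)–(323,155), contact wall (323,162), spring (321,223), spring wall top near (321,236).

Run:
```python
from h import *
p,d,s=load('w1')
cv2.imwrite('pics/w1z.png',cv2.resize(p[70:250,255:395],None,fx=3.3,fy=3.3,interpolation=cv2.INTER_CUBIC)[:,:,::-1])
w=cloud('wrist',d,s);z=w[...,2];v,u=np.mgrid[:400,:640]
box=(u>265)&(u<385)&(v>75)&(v<245)
r,g,b=[p[...,i].astype(int) for i in range(3)]
# shell rim top: red & z ~.032
for nm,m in dict(rim=box&(r>150)&(g<90)&(abs(z-.032)<.004),cell=box&(u>304)&(u<344)&(v>85)&(v<157)&(z>.05)&(abs(r-g)<30)).items():
    P=w[m];print(nm,len(P),P.mean(0).round(4))
    c,sz,a=cv2.minAreaRect((P[:,:2]*1000).astype(np.float32));print(c,sz,a)
# fit cylinder to cell points
from scipy.optimize import least_squares
P=w[box&(u>308)&(u<340)&(v>96)&(v<145)&(z>.05)]
def f(q): # x0,y0,z0,yaw,pitch; radius 16.5
    dv=np.array([np.cos(q[3])*np.cos(q[4]),np.sin(q[3])*np.cos(q[4]),np.sin(q[4])]);D=P-q[:3]
    return np.linalg.norm(np.cross(D,dv),axis=1)-.0165
def f2(q):
    o=np.array([.4546,.0893,q[1]])+q[0]*np.array([-np.sin(q[2]),np.cos(q[2]),0]);return f([*o,q[2],q[3]])
q=least_squares(f2,[0,.046,np.radians(109.4),0],loss='soft_l1',f_scale=.001).x
print('axis z',q[1],'yaw',np.degrees(q[2]),'pitch',np.degrees(q[3]),'off',q[0],np.std(f2(q)))
lx=np.array([np.cos(q[2]),np.sin(q[2])]);ly=np.array([-lx[1],lx[0]])
o=np.array([.4546,.0893])+q[0]*ly
# profile along image centre columns in lamp axes
for row in range(70,245,2):
    X=w[row,323]; 
    rel=X[:2]-o
    print(row,(rel@lx*1e3).round(1),(rel@ly*1e3).round(1),(X[2]*1e3).round(1),p[row,323])
```

```text
rim 1634 [0.4771 0.0505 0.0314]
(469.5459289550781, 50.75421905517578) (105.45880126953125, 173.49859619140625) 18.73919105529785
cell 2342 [0.4539 0.096  0.0597]
(454.5722961425781, 94.82527160644531) (30.809755325317383, 59.40069580078125) 18.613540649414062
axis z 0.046045326584433936 yaw 108.74487455779422 pitch 0.04147103625713799 off -0.001439155449821667 0.000577605140515938
70 44.8 1.2 86.4 [245  69  65]
72 43.6 1.2 84.4 [244  65  65]
74 42.2 1.2 83.5 [215  57  53]
76 41.9 1.1 68.9 [149  44  43]
78 41.9 1.0 45.9 [138  45  43]
80 39.9 1.0 51.3 [88 54 53]
82 38.4 1.0 49.6 [92 62 64]
84 36.6 1.0 52.3 [215 214 217]
86 34.6 1.0 61.0 [249 249 250]
88 33.0 0.9 62.4 [251 250 251]
90 31.4 0.9 61.8 [251 251 251]
92 29.8 0.9 60.8 [253 253 253]
94 28.2 0.9 62.5 [193 195 202]
96 26.6 0.8 62.5 [200 200 207]
98 25.0 0.8 63.5 [198 199 205]
100 23.3 0.8 63.7 [194 196 203]
102 21.7 0.8 63.4 [198 198 204]
104 20.1 0.7 62.9 [197 201 205]
106 18.4 0.7 62.6 [198 198 203]
108 16.8 0.7 61.9 [200 201 206]
110 15.1 0.7 62.5 [196 200 205]
112 13.5 0.6 62.9 [198 200 205]
114 11.8 0.6 62.0 [196 199 204]

[... 1403 characters left out ...]
04 -87.3 -1.1 19.4 [89 45 53]
206 -88.1 -1.1 23.7 [80 41 41]
208 -90.3 -1.2 24.0 [86 52 57]
210 -92.8 -1.2 23.9 [81 45 48]
212 -95.4 -1.3 23.3 [108  78  79]
214 -90.1 -1.1 42.4 [176 170 174]
216 -88.5 -1.0 51.8 [160 155 157]
218 -91.1 -1.1 51.1 [171 162 167]
220 -103.6 -1.4 26.9 [158 150 153]
222 -94.3 -1.1 53.8 [186 180 185]
224 -103.6 -1.3 38.0 [129 116 120]
226 -99.1 -1.2 53.2 [198 197 202]
228 -103.3 -1.3 48.9 [123 109 113]
230 -102.5 -1.2 55.4 [210 209 211]
232 -105.3 -1.3 54.3 [82 60 62]
234 -107.5 -1.3 54.4 [89 47 51]
236 -124.3 -1.7 25.2 [127  43  44]
238 nan nan nan [180  47  45]
240 -126.1 -1.7 31.7 [255  77  72]
242 -145.5 -2.2 -0.9 [156 111 120]
244 -148.1 -2.2 -0.4 [130 125 137]
```

View pics/w1z.png

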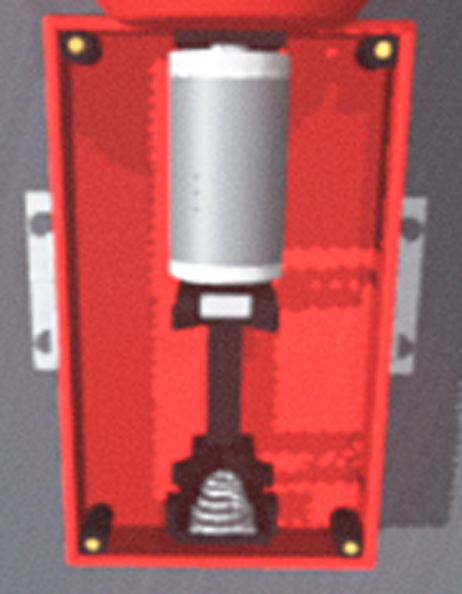

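The estimates agree: bay at about (0.4774, 0.0267), lamp yaw 108.7°, axis height 46.0 mm. Next, a look at the rack.

Run:
```python
from mv import *
row([.552,-.255,.18],Rdown(-179))
```

```text
row [0.9835, 0.0663, -0.077, 0.0, 0.9457, 0.0] rows>= 10.1
```

Emit:
carry_out(
  deltas=[
    [0.984, 0.066, -0.077, 0, 0.946, 0],
    [0.984, 0.066, -0.077, 0, 0.946, 0],
    [0.984, 0.066, -0.077, 0, 0.946, 0],
    [0.984, 0.066, -0.077, 0, 0.946, 0],
    [0.984, 0.066, -0.077, 0, 0.946, 0],
    [0.984, 0.066, -0.077, 0, 0.946, 0],
    [0.984, 0.066, -0.077, 0, 0.946, 0],
    [0.984, 0.066, -0.077, 0, 0.946, 0],
    [0.984, 0.066, -0.077, 0, 0.946, 0],
    [0.984, 0.066, -0.077, 0, 0.946, 0],
    [0.984, 0.066, -0.077, 0, 0.946, 0],
    [0.984, 0.066, -0.077, 0, 0.946, 0],
  ],
  jaw=0.3,
)

```text
t: 3.32
position: [0.5518, -0.2544, 0.1807]
tcp_rot: [-0.023, 2.211, -2.211]
ft_force: [0.1, 0.7, -0.3]
finger_gap: 0.0601
```

Run:
```python
from mv import *
commit([0.984,0.066,-0.077,0,0.946,0])
snap('wrist','w2')
```

```text
t 3.325 meas-cmd mm [-0.24  0.75  0.57] rot err deg [ 0.01 -0.22  0.02] F [ 0.08  0.73 -0.25] T [-0.001 -0.059  0.013] gap 0.060121547746237916 q [-0.43  0.29  0.01  1.29  0.    2.69]
```

View pics/w2.png

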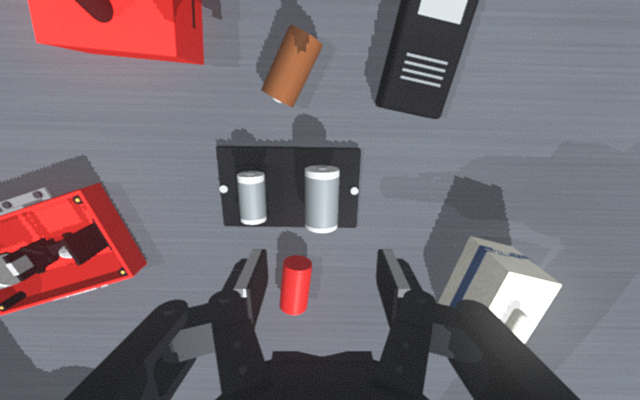

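The rack is at (218–360,147–228), large cell at (322,165–233), small at (252,172–223), and the nub ends are at the top of the picture (world +x).

Run:
```python
from h import *
from scipy.optimize import least_squares
p,d,s=load('w2')
cv2.imwrite('pics/w2z.png',cv2.resize(p[140:240,210:370],None,fx=5,fy=5,interpolation=cv2.INTER_CUBIC)[:,:,::-1])
w=cloud('wrist',d,s);z=w[...,2];v,u=np.mgrid[:400,:640]
r,g,b=[p[...,i].astype(int) for i in range(3)]
P=w[(u>308)&(u<335)&(v>180)&(v<220)&(z>.035)]
def f2(q):
    dv=np.array([np.cos(q[2])*np.cos(q[3]),np.sin(q[2])*np.cos(q[3]),np.sin(q[3])]);o=np.array([.545,-.2552+q[0],q[1]])
    return np.linalg.norm(np.cross(P-o,dv),axis=1)-.0165
q=least_squares(f2,[0,.034,0,0],loss='soft_l1',f_scale=.001).x
print(len(P),q[0],'axis z',q[1],'yaw',np.degrees(q[2]),'pitch',np.degrees(q[3]),np.std(f2(q)))
lx=np.array([np.cos(q[2]),np.sin(q[2])]);o=np.array([.545,-.2552+q[0]])
M=w[(u>300)&(u<345)&(v>160)&(v<240)&(z>.03)&(r>90)]; x=(M[:,:2]-o)@lx;print('extent',np.percentile(x,[0,.5,1,5,50,95,99,99.5,100]).round(4))
for rr in range(160,240,2):
    X=w[rr,322];print(rr,((X[:2]-o)@lx*1e3).round(1),(X[2]*1e3).round(1),p[rr,322])
m=(u>210)&(u<368)&(v>140)&(v<235)&(z<.02)&(r<45);c,sz,a=cv2.minAreaRect((w[m][:,:2]*1000).astype(np.float32));print(c,sz,a)
# second view: top camera, cell in cloud
p,d,_=load('top0');w=cloud('top',d);print('top z',np.nanmax(w[215:225,383:389,2]))
p,d,_=load('side0');w=cloud('side',d);m=(np.linalg.norm(w[...,:2]-o,axis=-1)<.02)&(w[...,2]>.03);print('side n',m.sum(),w[m].mean(0),w[m][:,2].max())
```

```text
1012 0.00042403078069902186 axis z 0.03402510561744469 yaw 0.28389232528765973 pitch -0.0476974143486965 0.0005872216866213343
extent [-0.0309 -0.0304 -0.03   -0.0271  0.0032  0.0288  0.0304  0.0308  0.031 ]
160 31.8 7.5 [51 50 54]
162 29.6 7.4 [43 44 45]
164 27.6 7.6 [60 62 66]
166 30.8 32.0 [107 106 110]
168 30.4 38.6 [154 159 163]
170 28.8 39.9 [139 144 145]
172 28.7 47.6 [182 183 185]
174 27.6 50.6 [255 255 255]
176 25.9 51.3 [253 254 254]
178 23.8 50.3 [255 255 255]
180 22.1 51.0 [209 216 221]
182 20.1 50.8 [190 197 208]
184 18.3 50.8 [194 202 208]
186 16.1 50.0 [195 202 213]
188 14.4 50.7 [194 202 211]
190 12.2 49.8 [197 209 212]
192 10.4 50.4 [197 207 213]
194 8.6 50.6 [199 207 215]
196 6.5 50.2 [196 208 213]
198 4.3 49.5 [197 207 214]
200 2.9 51.2 [197 210 214]
202 0.8 50.7 [198 210 216]
204 -0.9 51.7 [197 207 214]
206 -3.2 50.9 [199 210 216]
208 -5.2 50.8 [198 208 215]
210 -7.2 51.0 [197 210 215]
212 -9.3 50.6 [200 207 216]
214 -11.9 49.4 [203 210 217]
216 -13.9 49.4 [202 211 219]
218 -16.0 49.5 [203 212 219]
220 -17.4 50.9 [206 213 221]
222 -20.0 49.7 [199 211 218]
224 -21.7 50.6 [202 212 219]
226 -24.2 49.8 [203 212 218]
228 -26.5 49.4 [226 231 234]
230 -28.1 50.6 [255 255 255]
232 -30.2 50.7 [255 255 255]
234 -57.3 -0.8 [128 130 141]
236 -59.9 -0.7 [131 133 144]
238 -62.0 0.3 [130 134 143]
(554.7413940429688, -219.23764038085938) (69.7152328491211, 141.04983520507812) 0.5673443675041199
top z 0.05442243214455191
side n 187 [ 0.54478468 -0.26316615  0.04464698] 0.05238784450142334
```

View pics/w2z.png

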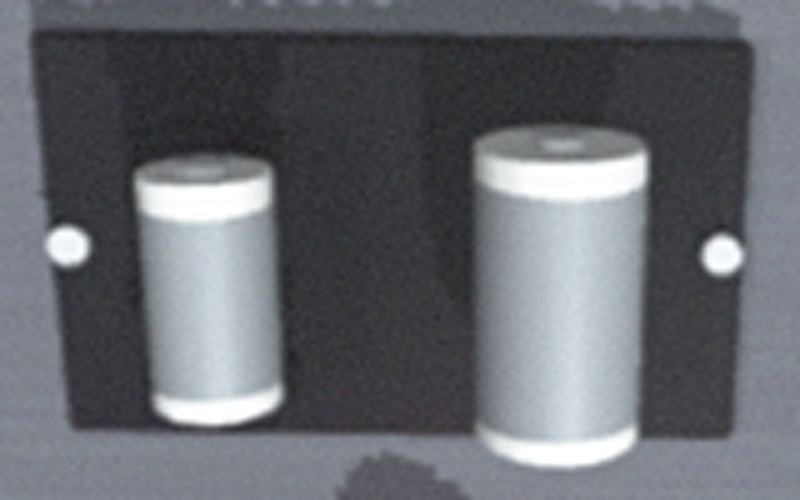

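Run:
```python
from mv import *
row([.545,-.2548,.09],Rdown(-179.6))
row([.545,-.2548,.034],Rdown(-179.6))
```

```text
row [0.0235, 0.3003, -0.0015, 0.0, 0.0049, 0.0] rows>= 1.4
row [0.0235, 0.487, -0.0015, 0.0, 0.0049, 0.0] rows>= 2.3
```

Emit:
carry_out(
  deltas=[
    [0.0235, 0.15, -0.0015, 0, 0.005, 0],
    [0.0235, 0.3, -0.0015, 0, 0.005, 0],
    [0.0235, 0.3, -0.0015, 0, 0.005, 0],
    [0.0235, 0.37, -0.0015, 0, 0.005, 0],
    [0.0235, 0.43, -0.0015, 0, 0.005, 0],
    [0.0235, 0.487, -0.0015, 0, 0.005, 0],
    [0.0235, 0.487, -0.0015, 0, 0.005, 0],
    [0.0235, 0.487, -0.0015, 0, 0.005, 0],
  ],
)

```text
t: 4.38
position: [0.5448, -0.2549, 0.0348]
tcp_rot: [-0.007, 2.217, -2.218]
ft_force: [0.1, -0.1, -0.5]
finger_gap: 0.0596
```

Run:
```python
from mv import *
commit([0.0235,0.487,-0.0015,0,0.005,0])
```

```text
t 4.375 meas-cmd mm [-0.15 -0.09  0.83] rot err deg [ 0.01 -0.01  0.03] F [ 0.06 -0.08 -0.46] T [-0.056 -0.026 -0.001] gap 0.059569957914859244 q [-0.44  0.35 -0.24  0.98 -0.    2.7 ]
```

Emit:
carry_out(
  deltas=[
    [0, 0, 0, 0, 0, 0],
    [0, 0, 0, 0, 0, 0],
    [0, 0, 0, 0, 0, 0],
    [0, 0, 0, 0, 0, 0],
    [0, 0, 0, 0, 0, 0],
    [0, 0, 0, 0, 0, 0],
  ],
  jaw=1,
  force=50,
)

```text
t: 5.12
position: [0.5449, -0.2542, 0.0352]
tcp_rot: [-0.007, 2.218, -2.216]
ft_force: [0.1, 4.2, 5.8]
finger_gap: 0.0313
```

Run:
```python
from mv import *
commit([0]*6)
row([.545,-.2548,.15],Rdown(-179.6))
```

```text
t 5.125 meas-cmd mm [-0.05  0.62  1.25] rot err deg [-0.05 -0.03  0.08] F [0.15 4.18 5.82] T [ 0.846  0.2   -0.046] gap 0.03132385458989308 q [-0.44  0.35 -0.24  0.98  0.    2.7 ]
row [-0.0, -0.3867, -0.0, 0.0, -0.0001, 0.0] rows>= 1.9
```

Emit:
carry_out(
  deltas=[
    [0, -0.05, 0, 0, 0, 0],
    [0, -0.15, 0, 0, 0, 0],
    [0, -0.27, 0, 0, 0, 0],
    [0, -0.387, 0, 0, 0, 0],
    [0, -0.387, 0, 0, 0, 0],
    [0, -0.387, 0, 0, 0, 0],
  ],
)

```text
t: 5.88
position: [0.5443, -0.2549, 0.1502]
tcp_rot: [-0.008, 2.218, -2.219]
ft_force: [-0.6, -0.7, -0.9]
finger_gap: 0.0314
```

Run:
```python
from mv import *
commit([0,-.387,0,0,0,0])
snap('wrist','w3')
```

```text
t 5.875 meas-cmd mm [-0.72 -0.09  0.06] rot err deg [ 0.01  0.01 -0.02] F [-0.63 -0.67 -0.93] T [ 0.028  0.033 -0.012] gap 0.03140027104737806 q [-0.44  0.29 -0.06  1.22 -0.    2.7 ]
```

View pics/w3.png

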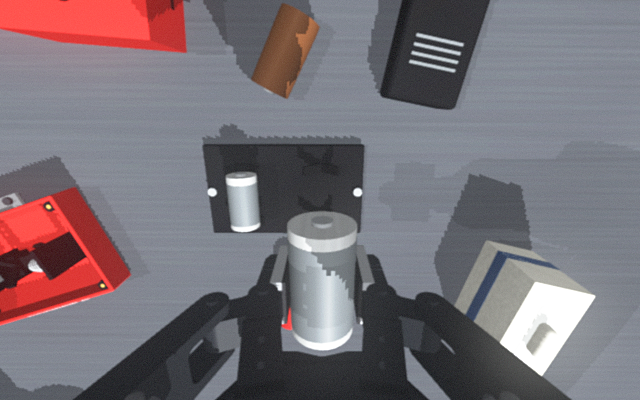

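The cell is held between the pads at (322,215–348), nub end up in the picture; the small cell is still in the rack at (243,203). Next I fit its pose in the tool frame.

```bash
cat > inhand.py <<'E'
from h import *
from scipy.optimize import least_squares
def inhand(fn,vis=False):
    p,d,s=load(fn);w=cloud('wrist',d,s)
    R=Rn.from_rotvec(s['tcp_rot']).as_matrix();t=(w-s['position'])@R
    v,u=np.mgrid[:400,:640]
    m=(np.abs(t[...,0])<.045)&(np.abs(t[...,2])<.0135)&(t[...,1]>-.03)&(t[...,1]<.01)
    P=t[m]
    B=P[(np.abs(P[:,0])<.024)]
    def f(q):
        dv=np.array([np.cos(q[2])*np.cos(q[3]),np.sin(q[3]),np.sin(q[2])]);dv/=np.linalg.norm(dv)
        return np.linalg.norm(np.cross(B-np.array([0,q[0],q[1]]),dv),axis=1)-.0165
    q=least_squares(f,[0,0,0,0],loss='soft_l1',f_scale=.001).x
    print(len(B),'axis at tool y %.2f z %.2f mm, yawabouty %.2f, pitch(+ = +x end down) %.2f deg, std %.2f'%(q[0]*1e3,q[1]*1e3,np.degrees(q[2]),np.degrees(q[3]),np.std(f(q))*1e3))
    a=np.array([np.cos(q[3]),np.sin(q[3])]);D=P[:,:2]-[0,q[0]];ax=D@a;h=D@np.array([-a[1],a[0]])
    k=h<-.012  # top part
    print('body top extent x',ax[k].min()*1e3,ax[k].max()*1e3,np.percentile(ax[k],[.5,1,2,98,99,99.5]).round(4)*1e3)
    k=(np.abs(h)<.004)&(np.abs(P[:,2])<.005);print('nub pts',k.sum(),np.percentile(ax[k],[0,5,25,50,75])*1e3 if k.sum() else '')
    k=(h>-.013)&(h<-.006)&(np.abs(P[:,2])<.01)&(ax<0);print('front face',k.sum(),np.percentile(ax[k],[5,25,50,75])*1e3 if k.sum() else '')
if __name__=='__main__':
    import sys;inhand(sys.argv[1])
E
python3 inhand.py w3
```

```text
4991 axis at tool y 1.38 z 0.81 mm, yawabouty 0.03, pitch(+ = +x end down) -0.10 deg, std 0.46
body top extent x -29.65773931552858 31.151564467623462 [-29.3 -29.2 -28.9  29.   29.8  30.2]
nub pts 161 [-31.41963135 -31.25534752 -31.03575725 -30.80196086 -30.52017495]
front face 401 [-29.30457894 -29.02359905 -28.78687763 -28.42327865]
```

```bash
cat > lamp.py <<'E'
from mv import *
BAY=np.array([.4774,.0267,.046]);LY=108.74
lx=np.array([np.cos(np.radians(LY)),np.sin(np.radians(LY)),0]);ly=np.array([-lx[1],lx[0],0]);Z=np.array([0,0,1.])
OFF=np.array([-.00005,.00138,.00081]);GP=0.0   # cell in tool frame; grip pitch deg (+: flat end further down)
def pose(xc,zc,th,dy=0):
    R=Rdown(LY-180,th-GP);C=BAY+lx*xc/1e3+Z*zc/1e3+ly*dy/1e3
    return C-R@OFF,R
def where():
    s=observe();R=Rn.from_rotvec(s['tcp_rot']).as_matrix();C=np.array(s['position'])+R@OFF-BAY
    a=-R[:,0]; th=np.degrees(np.arcsin(a[2]))+GP; F=np.array(s['ft_force'])
    print('t %.2f xc %.2f yc %.2f zc %.2f th %.2f yawerr %.2f'%(s['t'],C@lx*1e3,C@ly*1e3,C[2]*1e3,th,np.degrees(np.arctan2(a[1],a[0]))-LY),'F lamp xyz',np.round([F@lx,F@ly,F[2]],2),'gap %.4f'%s['finger_gap'])
def check(xc,zc,th):
    t=np.radians(th);c,s=np.cos(t),np.sin(t)
    P=lambda a,b:(xc+a*c-b*s,zc+a*s+b*c)
    cor=P(28.75,-16.5);nub=P(30.75,-5)
    # flat face x at heights
    comp=max(-22.75-(P(-30.75,b)[0]) for b in np.linspace(-16.5,16.5,67) if abs(P(-30.75,b)[1])<=5)
    fl=P(-30.75,-16.5)
    ribz=zc+np.tan(t)*(-30-xc)
    # underside height over the contact wall
    und=[P(a,-16.5) for a in np.linspace(-30.75,28.75,120)]
    uw=[z for x,z in und if 30.75<=x<=34.75]
    print('xc%.1f zc%.1f th%.1f | body corner x%.1f z%.1f nub x%.1f z%.1f | comp %.1f flatlow x%.1f z%.1f ribclear %.1f overwall %s'%(xc,zc,th,*cor,*nub,comp,*fl,ribz,np.round(min(uw)-4,1) if uw else '-'))
E
python3 - <<'E'
from lamp import *
for a in [(8,19,12),(6,17.5,12),(0,17.5,12),(-1.8,17.5,12),(-1.8,15,11),(-1.7,12,9),(-1.6,10,7.5),(-1.5,8,6),(-1.3,5,4),(-1.1,2.5,2),(-1,.5,0)]: check(*a)
row(*pose(8,114,12))
E
```

```text
xc8.0 zc19.0 th12.0 | body corner x39.6 z8.8 nub x39.1 z20.5 | comp -2.3 flatlow x-18.6 z-3.5 ribclear 10.9 overwall 3.1
xc6.0 zc17.5 th12.0 | body corner x37.6 z7.3 nub x37.1 z19.0 | comp -0.0 flatlow x-20.6 z-5.0 ribclear 9.8 overwall 2.0
xc0.0 zc17.5 th12.0 | body corner x31.6 z7.3 nub x31.1 z19.0 | comp 6.0 flatlow x-26.6 z-5.0 ribclear 11.1 overwall 3.2
xc-1.8 zc17.5 th12.0 | body corner x29.8 z7.3 nub x29.3 z19.0 | comp 7.8 flatlow x-28.4 z-5.0 ribclear 11.5 overwall -
xc-1.8 zc15.0 th11.0 | body corner x29.6 z4.3 nub x29.3 z16.0 | comp 8.4 flatlow x-28.8 z-7.1 ribclear 9.5 overwall -
xc-1.7 zc12.0 th9.0 | body corner x29.3 z0.2 nub x29.5 z11.9 | comp 8.9 flatlow x-29.5 z-9.1 ribclear 7.5 overwall -
xc-1.6 zc10.0 th7.5 | body corner x29.1 z-2.6 nub x29.5 z9.1 | comp 9.2 flatlow x-29.9 z-10.4 ribclear 6.3 overwall -
xc-1.5 zc8.0 th6.0 | body corner x28.8 z-5.4 nub x29.6 z6.2 | comp 9.3 flatlow x-30.4 z-11.6 ribclear 5.0 overwall -
xc-1.3 zc5.0 th4.0 | body corner x28.5 z-9.5 nub x29.7 z2.2 | comp 9.4 flatlow x-30.8 z-13.6 ribclear 3.0 overwall -
xc-1.1 zc2.5 th2.0 | body corner x28.2 z-13.0 nub x29.8 z-1.4 | comp 9.2 flatlow x-31.3 z-15.1 ribclear 1.5 overwall -
xc-1.0 zc0.5 th0.0 | body corner x27.8 z-16.0 nub x29.8 z-4.5 | comp 9.0 flatlow x-31.8 z-16.0 ribclear 0.5 overwall -
row [0.2295, -0.0375, -0.9633, -0.099, -0.9416, 0.0714] rows>= 10.2
```

Emit:
carry_out(
  deltas=[
    [0.23, -0.0375, -0.963, -0.099, -0.942, 0.0714],
    [0.23, -0.0375, -0.963, -0.099, -0.942, 0.0714],
    [0.23, -0.0375, -0.963, -0.099, -0.942, 0.0714],
    [0.23, -0.0375, -0.963, -0.099, -0.942, 0.0714],
    [0.23, -0.0375, -0.963, -0.099, -0.942, 0.0714],
    [0.23, -0.0375, -0.963, -0.099, -0.942, 0.0714],
    [0.23, -0.0375, -0.963, -0.099, -0.942, 0.0714],
    [0.23, -0.0375, -0.963, -0.099, -0.942, 0.0714],
    [0.23, -0.0375, -0.963, -0.099, -0.942, 0.0714],
    [0.23, -0.0375, -0.963, -0.099, -0.942, 0.0714],
    [0.23, -0.0375, -0.963, -0.099, -0.942, 0.0714],
    [0.23, -0.0375, -0.963, -0.099, -0.942, 0.0714],
  ],
)

```text
t: 7.42
position: [0.4732, 0.0336, 0.1609]
tcp_rot: [-1.218, 1.085, -0.806]
ft_force: [0.2, -0.4, -1.1]
finger_gap: 0.0317
```

```bash
python3 - <<'E'
from lamp import *
commit([0.23,-0.0375,-0.963,-0.099,-0.942,0.0714])
where()
row(*pose(8,60,12))
row(*pose(8,45,12))
snap('wrist','w4')
where()
E
python3 inhand.py w4
```

```text
t 7.425 meas-cmd mm [-0.81 -0.02 -0.43] rot err deg [-0.06  0.17  0.01] F [ 0.18 -0.4  -1.15] T [-0.216 -0.075 -0.006] gap 0.03172803772006045 q [-0.04  0.1  -0.27  1.27  0.19  1.2 ]
t 7.42 xc 8.21 yc 0.94 zc 113.58 th 12.01 yawerr -0.13 F lamp xyz [-0.43 -0.05 -1.15] gap 0.0317
row [0.0373, 0.1761, 0.0005, 0.0001, 0.0004, 0.0] rows>= 0.9
row [0.0477, 0.225, 0.0005, 0.0001, 0.0004, 0.0] rows>= 1.1
t 7.47 xc 8.27 yc 0.91 zc 113.85 th 12.00 yawerr -0.10 F lamp xyz [-0.27  0.11 -1.14] gap 0.0316
4994 axis at tool y 1.29 z -0.59 mm, yawabouty -0.00, pitch(+ = +x end down) -0.06 deg, std 0.45
body top extent x -29.36990706751027 31.64767373622727 [-28.8 -28.7 -28.5  29.4  30.2  30.6]
nub pts 156 [-31.16083504 -30.89766011 -30.68790405 -30.49555146 -30.20311873]
front face 386 [-28.90119216 -28.6530712  -28.41376033 -28.09497742]
```

View pics/w4.png

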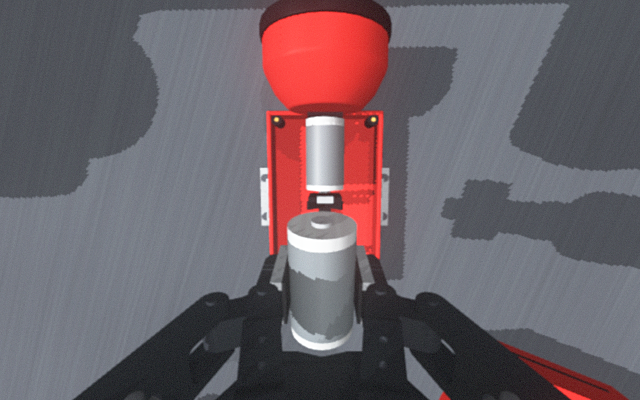

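The held cell is at (322,215–345), with the contact (325,200) and fixed cell (325,118–190) in the same picture. That lets me measure the lamp relative to the hand without the pose readings.

```bash
cat > rel.py <<'E'
from h import *
from lamp import *
from scipy.optimize import least_squares
# lamp measured with commanded pose and measured pose
def lampfit(fn,usecmd=None):
    p,d,s=load(fn)
    if usecmd is not None: s['position'],s['tcp_rot']=usecmd[0],Rn.from_matrix(usecmd[1]).as_rotvec()
    w=cloud('wrist',d,s);D=w-BAY;X=D@lx*1e3;Y=D@ly*1e3;H=D[...,2]*1e3
    m=(X>50)&(X<96)&(np.abs(Y)<12)&(H>8)&(H<20);P=np.stack([X[m],Y[m],H[m]],1)
    f=lambda q:np.hypot((P[:,1]-q[0]-(P[:,0]-72)*q[2]),(P[:,2]-q[1]-(P[:,0]-72)*q[3]))-16.5
    q=least_squares(f,[0,0,0,0],loss='soft_l1',f_scale=.7).x
    r,g,b=[p[...,i].astype(int) for i in range(3)]
    c=(np.abs(H-4)<2)&(X>25)&(X<40)&(np.abs(Y)<5)
    e=(X>35)&(X<60)&(np.abs(Y)<5)&(H>13)
    print(fn,'fixed axis y %.2f z %.2f yaw %.2f pitch %.2f'%(q[0],q[1],*np.degrees(q[2:])),'| contact top n%d x %s z %.1f'%(c.sum(),np.percentile(X[c],[2,10,50,90,98]).round(1) if c.sum() else '',H[c].mean() if c.sum() else 0),'| cell flat edge',np.sort(X[e])[:40:8].round(1))
if __name__=='__main__':
    lampfit('w1');lampfit('w1',([.4756+.0008-.0005,.0310,.19994],Rdown(-70.6)))
    lampfit('w4');lampfit('w4',getc())
    for fn in ['w3','w4']:
        p,d,s=load(fn);g=p.astype(int).sum(2)
        for r in (238,245): print(fn,r,g[r,275:300],g[r,345:370])
E
python3 rel.py
```

```text
w1 fixed axis y 0.10 z 0.20 yaw -0.08 pitch 0.09 | contact top n76 x [30.5 30.7 33.6 36.3 36.5] z 4.6 | cell flat edge [42.1 42.8 43.4 44.2 45.1]
w1 fixed axis y -0.20 z -0.44 yaw -0.15 pitch -0.03 | contact top n70 x [28.9 29.  32.  34.7 34.9] z 4.0 | cell flat edge [40.5 41.1 41.8 42.6 43.5]
w4 fixed axis y 0.07 z 0.08 yaw -0.03 pitch 0.11 | contact top n80 x [31.  31.2 33.7 36.3 36.4] z 4.5 | cell flat edge [35.  35.1 35.2 35.4 35.4]
w4 fixed axis y -0.71 z 0.50 yaw 0.26 pitch 0.09 | contact top n73 x [30.7 30.9 33.4 36.  36.1] z 4.8 | cell flat edge [35.  35.1 35.2 35.3 35.6]
w3 238 [425 426 405 378 335 308 320 300 285 292 286 282 340 411 465 507 550 590
 610 653 664 677 687 696 711] [590 588 573 569 563 548 545 534 525 511 468 387 392 433 426 415 431 433
 418 411 425 418 427 426 428]
w3 245 [300 278 269 289 295 313 304 322 323 314 316 305 298 299 293 318 338 384
 480 586 663 683 688 700 707] [595 583 592 583 548 467 401 350 334 304 308 309 335 339 342 344 337 345
 372 424 424 426 434 432 425]
w4 238 [209 216 268 334 336 347 343 353 339 358 324 361 503 705 739 749 752 754
 755 758 761 761 762 762 764] [592 566 557 532 514 510 496 499 477 461 399 397 430 419 416 422 415 413
 426 423 419 407 412 405 402]
w4 245 [203 219 263 324 351 352 352 363 356 349 339 333 370 453 492 512 536 612
 711 763 765 765 762 761 761] [585 571 545 533 505 434 405 361 309 290 274 309 377 403 395 387 391 410
 377 372 370 395 403 395 361]
```

```bash
sed -i 's/^OFF=.*/OFF=np.array([.0001,.00133,.0001]);GP=-0.08/' lamp.py
python3 - <<'E'
from lamp import *
where()
row(*pose(8,60,12)); row(*pose(8,24,12))
E
```

```text
t 7.47 xc 8.12 yc 1.62 zc 113.87 th 11.92 yawerr -0.10 F lamp xyz [-0.27  0.11 -1.14] gap 0.0316
row [0.0368, 0.1763, 0.0029, 0.0001, 0.0004, 0.0007] rows>= 0.9
row [0.0618, 0.2937, 0.0029, 0.0001, 0.0004, 0.0007] rows>= 1.4
```

Emit:
carry_out(
  deltas=[
    [0.02, 0.09, 0.0029, 0, 0, 0],
    [0.037, 0.176, 0.0029, 0, 0, 0],
    [0.05, 0.24, 0.0029, 0, 0, 0],
    [0.062, 0.294, 0.0029, 0, 0, 0],
    [0.062, 0.294, 0.0029, 0, 0, 0],
    [0.062, 0.294, 0.0029, 0, 0, 0],
  ],
)

```text
t: 8.22
position: [0.4747, 0.0341, 0.0722]
tcp_rot: [-1.218, 1.081, -0.806]
ft_force: [0.7, 0.2, -0.2]
finger_gap: 0.0315
```

```bash
python3 - <<'E'
from lamp import *
commit([0.062,0.294,0.0029,0,0,0]);where()
snap('wrist','w5');where()
snap('side','s5')
p,d,s=load('s5');cv2.imwrite('pics/s5z.png',cv2.resize(p[130:230,180:300],None,fx=5,fy=5,interpolation=cv2.INTER_CUBIC)[:,:,::-1])
from rel import lampfit
lampfit('w5')
E
python3 inhand.py w5
```

```text
t 8.225 meas-cmd mm [-0.08  0.07  0.96] rot err deg [ 0.05  0.01 -0.02] F [ 0.66  0.23 -0.18] T [-0.183 -0.066  0.005] gap 0.03153094919886981 q [-0.04  0.16 -0.42  1.07  0.2   1.19]
t 8.22 xc 8.04 yc 0.05 zc 24.85 th 11.90 yawerr 0.04 F lamp xyz [ 0.01 -0.7  -0.18] gap 0.0315
t 8.28 xc 7.96 yc -0.13 zc 25.04 th 11.89 yawerr 0.04 F lamp xyz [ 0.67  0.53 -1.57] gap 0.0318
w5 fixed axis y -0.03 z 0.06 yaw -0.12 pitch 0.01 | contact top n0 x  z 0.0 | cell flat edge [35.  35.1 35.3 35.5 35.5]
4989 axis at tool y 1.28 z -0.59 mm, yawabouty 0.02, pitch(+ = +x end down) -0.05 deg, std 0.46
body top extent x -29.25582771492668 31.46011417466423 [-28.9 -28.7 -28.5  29.3  30.2  30.6]
nub pts 165 [-31.12155078 -30.93332661 -30.65272931 -30.48633289 -30.10042461]
front face 393 [-28.94770334 -28.64442753 -28.42340616 -28.12755412]
```

View pics/w5.png

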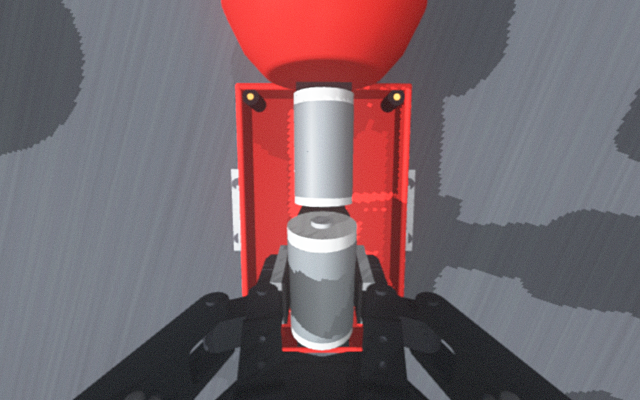

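View pics/s5z.png

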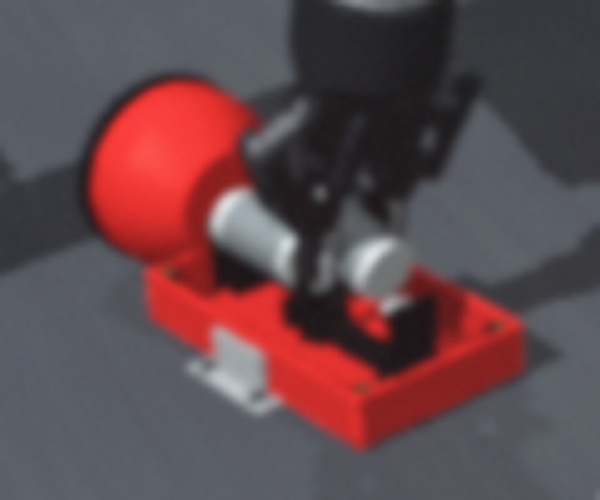

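The cell hangs nose-up over the bay, its flat end in front of and above the spring wall (side view (385,265), spring (395,305)). The nub is above the contact. Next I lower it and push it back in small steps.

```bash
sed -i 's/^OFF=.*/OFF=np.array([.0002,.0013,-.0003]);GP=-0.06/' lamp.py
python3 - <<'E'
from lamp import *
where()
for a in [(7.5,17.2),(6,17.2),(5,17.2),(4,17.2),(3,17.2),(2,17.2)]: check(*a,12);row(*pose(*a,12))
E
```

```text
t 8.32 xc 7.81 yc 0.23 zc 25.10 th 11.91 yawerr 0.05 F lamp xyz [ 0.29 -0.57 -0.82] gap 0.0317
xc7.5 zc17.2 th12.0 | body corner x39.1 z7.0 nub x38.6 z18.7 | comp -1.4 flatlow x-19.1 z-5.3 ribclear 9.2 overwall 1.4
row [0.0058, 0.0216, 0.0013, 0.0001, 0.0004, 0.0005] rows>= 0.1
xc6.0 zc17.2 th12.0 | body corner x37.6 z7.0 nub x37.1 z18.7 | comp 0.1 flatlow x-20.6 z-5.3 ribclear 9.5 overwall 1.7
row [0.0107, 0.0206, 0.0013, 0.0001, 0.0004, 0.0005] rows>= 0.1
xc5.0 zc17.2 th12.0 | body corner x36.6 z7.0 nub x36.1 z18.7 | comp 1.1 flatlow x-21.6 z-5.3 ribclear 9.8 overwall 1.9
row [0.0139, 0.0199, 0.0013, 0.0001, 0.0004, 0.0005] rows>= 0.1
xc4.0 zc17.2 th12.0 | body corner x35.6 z7.0 nub x35.1 z18.7 | comp 2.1 flatlow x-22.6 z-5.3 ribclear 10.0 overwall 2.1
row [0.0172, 0.0192, 0.0013, 0.0001, 0.0004, 0.0005] rows>= 0.1
xc3.0 zc17.2 th12.0 | body corner x34.6 z7.0 nub x34.1 z18.7 | comp 3.1 flatlow x-23.6 z-5.3 ribclear 10.2 overwall 2.3
row [0.0205, 0.0185, 0.0013, 0.0001, 0.0004, 0.0005] rows>= 0.1
xc2.0 zc17.2 th12.0 | body corner x33.6 z7.0 nub x33.1 z18.7 | comp 4.1 flatlow x-24.6 z-5.3 ribclear 10.4 overwall 2.5
row [0.0237, 0.0178, 0.0013, 0.0001, 0.0004, 0.0005] rows>= 0.1
```

Emit:
carry_out(
  deltas=[
    [0.003, 0.011, 0.0013, 0, 0, 0.0005],
    [0.0058, 0.0216, 0.0013, 0, 0, 0.0005],
    [0.0058, 0.0216, 0.0013, 0, 0, 0.0005],
    [0.0107, 0.0206, 0.0013, 0, 0, 0.0005],
    [0.0139, 0.0199, 0.0013, 0, 0, 0.0005],
    [0.0172, 0.0192, 0.0013, 0, 0, 0.0005],
    [0.0205, 0.0185, 0.0013, 0, 0, 0.0005],
    [0.0205, 0.0185, 0.0013, 0, 0, 0.0005],
    [0.0205, 0.0185, 0.0013, 0, 0, 0.0005],
  ],
)

```text
t: 9.45
position: [0.4762, 0.0297, 0.0648]
tcp_rot: [-1.218, 1.083, -0.804]
ft_force: [-0.6, 1.6, -0.7]
finger_gap: 0.0318
```

```bash
cat > favg.py <<'E'
from lamp import *
# average force/pose over few periods using camera calls to advance time
import sys
n=int(sys.argv[1]) if len(sys.argv)>1 else 3
for i in range(n): where(); capture('wrist')
where()
E
python3 - <<'E'
from lamp import *
commit([0.0205,0.0185,0.0013,0,0,0.0005])
for a in [(2,17.2),(1,17.2),(0,17.2),(-1,17.2),(-2,17.2)]: check(*a,12);row(*pose(*a,12))
E
python3 favg.py 4
```

```text
t 9.45 meas-cmd mm [-0.53  0.15  0.31] rot err deg [-0.   -0.01  0.01] F [-0.57  1.63 -0.66] T [ 0.09   0.044 -0.023] gap 0.031791603029521304 q [-0.05  0.17 -0.42  1.06  0.2   1.18]
xc2.0 zc17.2 th12.0 | body corner x33.6 z7.0 nub x33.1 z18.7 | comp 4.1 flatlow x-24.6 z-5.3 ribclear 10.4 overwall 2.5
row [0.0032, -0.0007, 0.0, 0.0001, 0.0004, 0.0] rows>= 0.0
xc1.0 zc17.2 th12.0 | body corner x32.6 z7.0 nub x32.1 z18.7 | comp 5.1 flatlow x-25.6 z-5.3 ribclear 10.6 overwall 2.7
row [0.0065, -0.0014, 0.0, 0.0001, 0.0004, 0.0] rows>= 0.0
xc0.0 zc17.2 th12.0 | body corner x31.6 z7.0 nub x31.1 z18.7 | comp 6.1 flatlow x-26.6 z-5.3 ribclear 10.8 overwall 2.9
row [0.0097, -0.0021, 0.0, 0.0001, 0.0004, 0.0] rows>= 0.0
xc-1.0 zc17.2 th12.0 | body corner x30.6 z7.0 nub x30.1 z18.7 | comp 7.1 flatlow x-27.6 z-5.3 ribclear 11.0 overwall -
row [0.013, -0.0028, 0.0, 0.0001, 0.0004, 0.0] rows>= 0.1
xc-2.0 zc17.2 th12.0 | body corner x29.6 z7.0 nub x29.1 z18.7 | comp 8.1 flatlow x-28.6 z-5.3 ribclear 11.2 overwall -
row [0.0163, -0.0035, 0.0, 0.0001, 0.0004, 0.0] rows>= 0.1
t 9.45 xc 3.31 yc 0.47 zc 17.50 th 12.01 yawerr 0.05 F lamp xyz [ 1.73  0.01 -0.66] gap 0.0318
t 9.50 xc 3.28 yc 0.44 zc 17.52 th 12.01 yawerr 0.05 F lamp xyz [ 1.87  0.23 -1.26] gap 0.0314
t 9.55 xc 3.27 yc 0.48 zc 17.48 th 12.01 yawerr 0.05 F lamp xyz [ 1.17 -0.84 -1.34] gap 0.0316
t 9.60 xc 3.26 yc 0.44 zc 17.49 th 12.00 yawerr 0.05 F lamp xyz [ 1.34 -0.03 -1.02] gap 0.0317
t 9.65 xc 3.27 yc 0.43 zc 17.50 th 12.00 yawerr 0.05 F lamp xyz [ 1.99  0.27 -0.74] gap 0.0321
```

Spring contact is felt: about 1.6 N at xc 3.3, where I expected 2 N. I push on.

Emit:
carry_out(
  deltas=[
    [0.0032, -0.0007, 0, 0, 0, 0],
    [0.0065, -0.0014, 0, 0, 0, 0],
    [0.0097, -0.0021, 0, 0, 0, 0],
    [0.013, -0.0028, 0, 0, 0, 0],
    [0.0163, -0.0035, 0, 0, 0, 0],
    [0.0163, -0.0035, 0, 0, 0, 0],
    [0.0163, -0.0035, 0, 0, 0, 0],
  ],
)

```text
t: 10.52
position: [0.4778, 0.0251, 0.0648]
tcp_rot: [-1.217, 1.083, -0.804]
ft_force: [-1.5, 4.9, 0.5]
finger_gap: 0.0314
```

```bash
python3 - <<'E'
from lamp import *
commit([0.0163,-0.0035,0,0,0,0])
E
python3 favg.py 3
python3 - <<'E'
from lamp import *
snap('wrist','w6');where()
p,d,s=load('w6');cv2.imwrite('pics/w6z.png',cv2.resize(p[60:370,220:420],None,fx=1.9,fy=1.9,interpolation=cv2.INTER_CUBIC)[:,:,::-1])
from rel import lampfit
lampfit('w6')
E
python3 inhand.py w6
```

```text
t 10.525 meas-cmd mm [-0.54  0.27  0.32] rot err deg [ 0.   -0.01  0.03] F [-1.46  4.85  0.47] T [0.762 0.228 0.035] gap 0.031388212820350994 q [-0.06  0.17 -0.42  1.06  0.2   1.18]
t 10.53 xc -1.58 yc 0.43 zc 17.51 th 12.03 yawerr 0.05 F lamp xyz [ 5.06 -0.18  0.47] gap 0.0314
t 10.57 xc -1.59 yc 0.48 zc 17.49 th 12.03 yawerr 0.05 F lamp xyz [4.72 1.18 0.05] gap 0.0312
t 10.62 xc -1.57 yc 0.49 zc 17.49 th 12.03 yawerr 0.05 F lamp xyz [ 4.8   0.68 -0.85] gap 0.0313
t 10.68 xc -1.58 yc 0.47 zc 17.51 th 12.03 yawerr 0.05 F lamp xyz [ 5.61 -0.62 -0.79] gap 0.0315
t 10.72 xc -1.59 yc 0.45 zc 17.53 th 12.03 yawerr 0.05 F lamp xyz [6.14 0.18 0.55] gap 0.0316
w6 fixed axis y 0.01 z 0.05 yaw 0.08 pitch 0.06 | contact top n206 x [30.4 31.  33.3 35.5 36. ] z 4.6 | cell flat edge [42.7 42.8 42.8 43.3 43.3]
4972 axis at tool y 1.28 z -0.59 mm, yawabouty 0.05, pitch(+ = +x end down) 0.18 deg, std 0.45
body top extent x -29.208809162663776 31.839680386701783 [-28.9 -28.8 -28.6  29.2  30.2  30.6]
nub pts 166 [-31.28182927 -30.87655027 -30.61697907 -30.44662832 -30.11397739]
front face 402 [-29.00952752 -28.69481855 -28.5032714  -28.18747795]
```

View pics/w6z.png

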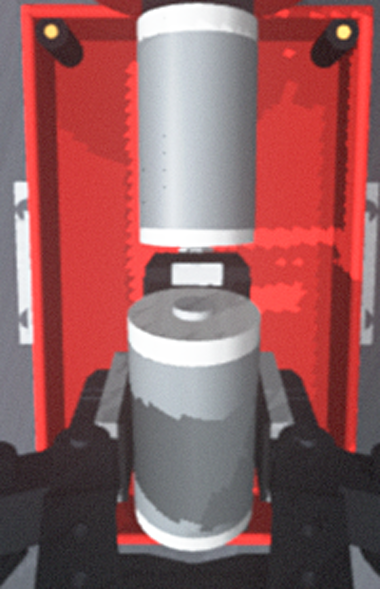

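At xc −1.6 the force is about 5.2 N, i.e. 7.4 mm of compression, well short of solid. The nub is above and just behind the contact plate (zoom (195,272)). Now the nub end goes down.

Run:
```python
from lamp import *
for a in [(-1.7,16,11.5),(-1.8,15,11),(-1.8,13.5,10),(-1.7,12,9),(-1.6,11,8.2),(-1.5,10,7.5),(-1.4,9,6.7),(-1.3,8,6)]: check(*a);row(*pose(a[0]-.4,a[1]-.3,a[2],-.4))
```

```text
xc-1.7 zc16.0 th11.5 | body corner x29.8 z5.6 nub x29.4 z17.2 | comp 8.1 flatlow x-28.5 z-6.3 ribclear 10.2 overwall -
row [0.0013, 0.0048, 0.0014, 0.0001, 0.0004, -0.0043] rows>= 0.0
xc-1.8 zc15.0 th11.0 | body corner x29.6 z4.3 nub x29.3 z16.0 | comp 8.4 flatlow x-28.8 z-7.1 ribclear 9.5 overwall -
row [0.0023, 0.008, 0.0014, 0.0001, 0.0004, -0.0087] rows>= 0.1
xc-1.8 zc13.5 th10.0 | body corner x29.4 z2.2 nub x29.4 z13.9 | comp 8.7 flatlow x-29.2 z-8.1 ribclear 8.5 overwall -
row [0.0033, 0.0129, 0.0014, 0.0001, 0.0004, -0.0174] rows>= 0.2
xc-1.7 zc12.0 th9.0 | body corner x29.3 z0.2 nub x29.5 z11.9 | comp 8.9 flatlow x-29.5 z-9.1 ribclear 7.5 overwall -
row [0.0039, 0.0179, 0.0014, 0.0001, 0.0004, -0.0261] rows>= 0.3
xc-1.6 zc11.0 th8.2 | body corner x29.2 z-1.2 nub x29.5 z10.4 | comp 9.0 flatlow x-29.7 z-9.7 ribclear 6.9 overwall -
row [0.0042, 0.0212, 0.0014, 0.0001, 0.0004, -0.0331] rows>= 0.4
xc-1.5 zc10.0 th7.5 | body corner x29.2 z-2.6 nub x29.6 z9.1 | comp 9.1 flatlow x-29.8 z-10.4 ribclear 6.2 overwall -
row [0.0045, 0.0246, 0.0014, 0.0001, 0.0004, -0.0392] rows>= 0.4
xc-1.4 zc9.0 th6.7 | body corner x29.1 z-4.0 nub x29.7 z7.6 | comp 9.1 flatlow x-30.0 z-11.0 ribclear 5.6 overwall -
row [0.0048, 0.0279, 0.0014, 0.0001, 0.0004, -0.0462] rows>= 0.5
xc-1.3 zc8.0 th6.0 | body corner x29.0 z-5.4 nub x29.8 z6.2 | comp 9.1 flatlow x-30.2 z-11.6 ribclear 5.0 overwall -
row [0.0052, 0.0313, 0.0014, 0.0001, 0.0004, -0.0523] rows>= 0.6
```

Emit:
carry_out(
  deltas=[
    [0.0013, 0.0048, 0.0014, 0, 0, -0.0043],
    [0.0023, 0.008, 0.0014, 0, 0, -0.0087],
    [0.0033, 0.0129, 0.0014, 0, 0, -0.0174],
    [0.0039, 0.0179, 0.0014, 0, 0, -0.0261],
    [0.0042, 0.0212, 0.0014, 0, 0, -0.0331],
    [0.0045, 0.0246, 0.0014, 0, 0, -0.0392],
    [0.0048, 0.0279, 0.0014, 0, 0, -0.0462],
    [0.0052, 0.0313, 0.0014, 0, 0, -0.0523],
    [0.0052, 0.0313, 0.0014, 0, 0, -0.0523],
    [0.0052, 0.0313, 0.0014, 0, 0, -0.0523],
  ],
)

```text
t: 11.98
position: [0.4783, 0.0259, 0.0556]
tcp_rot: [-1.282, 1.025, -0.883]
ft_force: [-1.9, 5.6, 1.6]
finger_gap: 0.0315
```

```bash
python3 - <<'E'
from lamp import *
commit([0.0052,0.0313,0.0014,0,0,-0.0523])
E
python3 favg.py 3
python3 - <<'E'
from lamp import *
snap('wrist','w7');where()
p,d,s=load('w7');cv2.imwrite('pics/w7z.png',cv2.resize(p[60:370,220:420],None,fx=1.9,fy=1.9,interpolation=cv2.INTER_CUBIC)[:,:,::-1])
from rel import lampfit
lampfit('w7')
E
python3 inhand.py w7
```

```text
t 11.975 meas-cmd mm [-0.35  0.57  0.59] rot err deg [ 0.04 -0.03  0.05] F [-1.93  5.61  1.61] T [ 1.056  0.323 -0.031] gap 0.03151455841743601 q [-0.    0.14 -0.46  1.    0.1   1.24]
t 11.97 xc -1.06 yc -0.26 zc 8.28 th 6.05 yawerr 0.07 F lamp xyz [5.93 0.03 1.61] gap 0.0315
t 12.03 xc -1.10 yc -0.25 zc 8.25 th 6.05 yawerr 0.07 F lamp xyz [6.3  0.15 2.22] gap 0.0317
t 12.07 xc -1.13 yc -0.25 zc 8.28 th 6.05 yawerr 0.07 F lamp xyz [ 6.08 -0.25  0.97] gap 0.0312
t 12.12 xc -1.11 yc -0.26 zc 8.28 th 6.05 yawerr 0.07 F lamp xyz [5.86 0.   0.94] gap 0.0315
t 12.18 xc -1.13 yc -0.25 zc 8.28 th 6.05 yawerr 0.06 F lamp xyz [5.64 0.03 0.88] gap 0.0315
w7 fixed axis y -0.06 z 0.05 yaw -0.03 pitch 0.04 | contact top n248 x [28.7 31.  33.5 35.9 36.4] z 4.4 | cell flat edge [42.1 42.4 42.6 42.8 42.9]
5009 axis at tool y 1.34 z -0.59 mm, yawabouty 0.03, pitch(+ = +x end down) -0.29 deg, std 0.45
body top extent x -29.324820525823664 31.980615531559273 [-28.9 -28.8 -28.6  29.4  30.1  30.5]
nub pts 213 [-44.98031894 -44.67208632 -43.51952269 -30.66922038 -30.39280481]
front face 382 [-29.00671057 -28.71869151 -28.53325276 -28.21883581]
```

View pics/w7z.png

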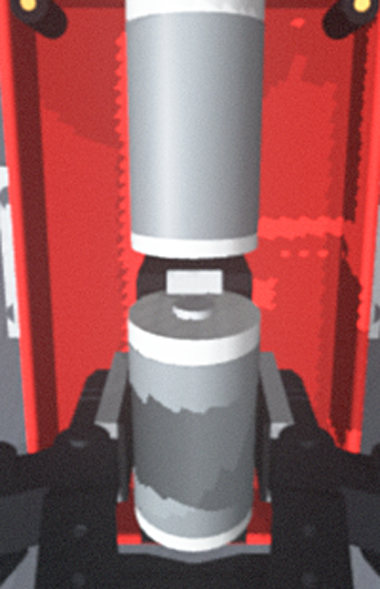

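Run:
```python
from lamp import *
for a in [(-1.3,7,5.2),(-1.2,6,4.5),(-1.2,5,3.8),(-1.1,4,3),(-1.1,2.8,2),(-1.1,1.7,1),(-1,1,.4),(-1,.6,0)]: check(*a);row(*pose(a[0]-.55,a[1]-.4,a[2],-.1))
```

```text
xc-1.3 zc7.0 th5.2 | body corner x28.8 z-6.8 nub x29.8 z4.8 | comp 9.2 flatlow x-30.4 z-12.2 ribclear 4.4 overwall -
row [0.0008, 0.0036, -0.001, 0.0, 0.0004, -0.007] rows>= 0.1
xc-1.2 zc6.0 th4.5 | body corner x28.8 z-8.2 nub x29.8 z3.4 | comp 9.2 flatlow x-30.6 z-12.9 ribclear 3.7 overwall -
row [0.0007, 0.0069, -0.001, 0.0, 0.0004, -0.0131] rows>= 0.1
xc-1.2 zc5.0 th3.8 | body corner x28.6 z-9.6 nub x29.8 z2.0 | comp 9.3 flatlow x-30.8 z-13.5 ribclear 3.1 overwall -
row [0.001, 0.0102, -0.001, 0.0, 0.0004, -0.0192] rows>= 0.2
xc-1.1 zc4.0 th3.0 | body corner x28.5 z-11.0 nub x29.9 z0.6 | comp 9.2 flatlow x-30.9 z-14.1 ribclear 2.5 overwall -
row [0.001, 0.0136, -0.001, 0.0, 0.0004, -0.0262] rows>= 0.3
xc-1.1 zc2.8 th2.0 | body corner x28.2 z-12.7 nub x29.8 z-1.1 | comp 9.2 flatlow x-31.3 z-14.8 ribclear 1.8 overwall -
row [0.0014, 0.0176, -0.001, 0.0, 0.0004, -0.0349] rows>= 0.4
xc-1.1 zc1.7 th1.0 | body corner x27.9 z-14.3 nub x29.7 z-2.8 | comp 9.2 flatlow x-31.6 z-15.3 ribclear 1.2 overwall -
row [0.0017, 0.0213, -0.001, 0.0, 0.0004, -0.0437] rows>= 0.5
xc-1.0 zc1.0 th0.4 | body corner x27.9 z-15.3 nub x29.8 z-3.8 | comp 9.0 flatlow x-31.6 z-15.7 ribclear 0.8 overwall -
row [0.0015, 0.0236, -0.001, 0.0, 0.0004, -0.0489] rows>= 0.5
xc-1.0 zc0.6 th0.0 | body corner x27.8 z-15.9 nub x29.8 z-4.4 | comp 9.0 flatlow x-31.8 z-15.9 ribclear 0.6 overwall -
row [0.0016, 0.025, -0.001, 0.0, 0.0004, -0.0524] rows>= 0.6
```

Emit:
carry_out(
  deltas=[
    [0.0008, 0.0036, -0.001, 0, 0, -0.007],
    [0.0007, 0.0069, -0.001, 0, 0, -0.0131],
    [0.001, 0.0102, -0.001, 0, 0, -0.0192],
    [0.001, 0.0136, -0.001, 0, 0, -0.0262],
    [0.0014, 0.0176, -0.001, 0, 0, -0.0349],
    [0.0017, 0.0213, -0.001, 0, 0, -0.0437],
    [0.0015, 0.0236, -0.001, 0, 0, -0.0489],
    [0.0016, 0.025, -0.001, 0, 0, -0.0524],
    [0.0016, 0.025, -0.001, 0, 0, -0.0524],
    [0.0016, 0.025, -0.001, 0, 0, -0.0524],
  ],
)

```text
t: 13.42
position: [0.4779, 0.0262, 0.048]
tcp_rot: [-1.345, 0.965, -0.963]
ft_force: [-3.0, 5.8, 1.2]
finger_gap: 0.0315
```

```bash
python3 - <<'E'
from lamp import *
commit([0.0016,0.025,-0.001,0,0,-0.0524])
E
python3 favg.py 3
python3 - <<'E'
from lamp import *
snap('wrist','w8');where()
p,d,s=load('w8');cv2.imwrite('pics/w8z.png',cv2.resize(p[60:370,220:420],None,fx=1.9,fy=1.9,interpolation=cv2.INTER_CUBIC)[:,:,::-1])
from rel import lampfit
lampfit('w8')
E
python3 inhand.py w8
```

```text
t 13.425 meas-cmd mm [-0.35  0.58  0.52] rot err deg [ 0.04 -0.02  0.06] F [-2.96  5.78  1.24] T [1.104 0.319 0.008] gap 0.03151072146889678 q [ 0.05  0.12 -0.5   0.95  0.    1.3 ]
t 13.43 xc -0.87 yc 0.03 zc 0.71 th 0.06 yawerr 0.07 F lamp xyz [6.43 0.95 1.24] gap 0.0315
t 13.47 xc -0.88 yc 0.01 zc 0.74 th 0.06 yawerr 0.07 F lamp xyz [6.33 0.47 1.  ] gap 0.0316
t 13.53 xc -0.88 yc 0.00 zc 0.72 th 0.06 yawerr 0.07 F lamp xyz [ 6.74 -0.55  1.46] gap 0.0314
t 13.57 xc -0.90 yc -0.00 zc 0.72 th 0.06 yawerr 0.06 F lamp xyz [ 6.44 -0.53  0.43] gap 0.0314
t 13.62 xc -0.89 yc -0.02 zc 0.75 th 0.06 yawerr 0.07 F lamp xyz [ 7.13 -0.53  0.32] gap 0.0312
w8 fixed axis y -0.04 z 0.03 yaw -0.07 pitch 0.02 | contact top n390 x [27.8 28.5 32.2 35.7 36.3] z 4.6 | cell flat edge [41.7 42.4 42.5 42.7 42.8]
5015 axis at tool y 1.42 z -0.59 mm, yawabouty 0.01, pitch(+ = +x end down) -0.31 deg, std 0.46
body top extent x -44.909724767814424 31.66879994543636 [-44.7 -44.4 -43.9  29.3  30.1  30.6]
nub pts 240 [-36.84530799 -36.53986543 -35.91334187 -34.42112836 -31.47660675]
front face 403 [-29.30022062 -28.77649533 -28.57332062 -28.22813277]
```

View pics/w8z.png

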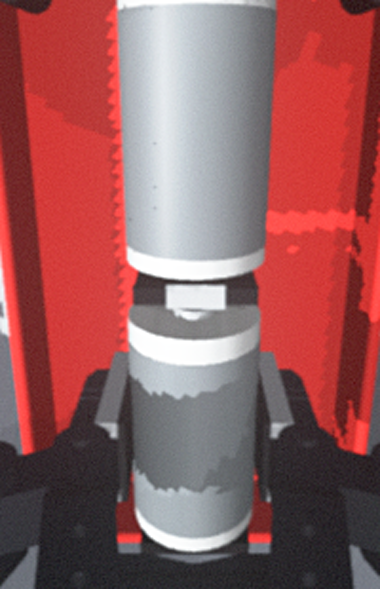

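Level, about 0.7 mm above the ribs, at 6.5 N with the nub behind the contact. I ease it down and forward the last bit.

Emit:
carry_out(
  deltas=[
    [-0.0004, 0.0006, 0, 0, 0, 0],
    [-0.001, 0.0012, 0, 0, 0, 0],
    [-0.0015, 0.0018, 0, 0, 0, 0.0005],
    [-0.002, 0.0024, 0, 0, 0, 0.0005],
    [-0.002, 0.0024, 0, 0, 0, 0.0005],
    [-0.002, 0.0024, 0, 0, 0, 0.0005],
  ],
)

```text
t: 14.38
position: [0.4779, 0.0265, 0.0475]
tcp_rot: [-1.344, 0.965, -0.963]
ft_force: [-1.7, 5.1, 2.4]
finger_gap: 0.0317
```

```bash
python3 - <<'E'
from lamp import *
commit([-0.002,0.0024,0,0,0,0.0005])
E
python3 favg.py 3
```

```text
t 14.375 meas-cmd mm [-0.09  0.34  0.77] rot err deg [ 0.07 -0.    0.02] F [-1.7   5.08  2.43] T [ 0.925  0.342 -0.07 ] gap 0.031652919489832364 q [ 0.05  0.12 -0.5   0.95  0.    1.3 ]
t 14.38 xc -0.58 yc -0.14 zc 0.24 th 0.08 yawerr 0.05 F lamp xyz [ 5.35 -0.02  2.43] gap 0.0317
t 14.43 xc -0.57 yc -0.16 zc 0.24 th 0.08 yawerr 0.05 F lamp xyz [5.84 1.1  2.1 ] gap 0.0315
t 14.47 xc -0.56 yc -0.09 zc 0.22 th 0.08 yawerr 0.05 F lamp xyz [5.79 1.26 2.8 ] gap 0.0316
t 14.53 xc -0.56 yc -0.11 zc 0.21 th 0.08 yawerr 0.05 F lamp xyz [5.24 1.3  2.48] gap 0.0316
```

Emit:
carry_out(
  deltas=[
    [0, 0, 0, 0, 0, 0],
    [0, 0, 0, 0, 0, 0],
    [0, 0, 0, 0, 0, 0],
    [0, 0, 0, 0, 0, 0],
  ],
  jaw=0.47,
  force=20,
)

```text
t: 15.02
position: [0.4776, 0.026, 0.0471]
tcp_rot: [-1.346, 0.966, -0.963]
ft_force: [0.2, 0.6, -0.0]
finger_gap: 0.0449
```

```bash
python3 - <<'E'
from lamp import *
commit([0]*6)
where()
snap('wrist','w9');where()
p,d,s=load('w9');cv2.imwrite('pics/w9z.png',cv2.resize(p[60:370,220:420],None,fx=1.9,fy=1.9,interpolation=cv2.INTER_CUBIC)[:,:,::-1])
E
python3 inhand.py w9
```

```text
t 15.025 meas-cmd mm [-0.38 -0.16  0.32] rot err deg [ 0.    0.02 -0.02] F [ 0.15  0.63 -0.03] T [-0.053 -0.011  0.01 ] gap 0.04486847320554994 q [ 0.05  0.12 -0.5   0.95  0.    1.3 ]
t 15.03 xc -0.96 yc 0.30 zc -0.21 th 0.04 yawerr 0.03 F lamp xyz [ 0.55 -0.35 -0.03] gap 0.0449
t 15.07 xc -0.89 yc 0.34 zc -0.25 th 0.04 yawerr 0.04 F lamp xyz [-0.24  0.03 -1.06] gap 0.0454
5023 axis at tool y 0.85 z -0.19 mm, yawabouty 0.11, pitch(+ = +x end down) -0.02 deg, std 0.44
body top extent x -44.99469752136912 30.579532251846086 [-44.7 -44.5 -43.9  27.9  28.8  29.2]
nub pts 158 [-37.14340068 -36.98745712 -36.19468335 -35.66899378 -32.32243765]
front face 381 [-37.13719375 -30.0687594  -29.83989085 -29.56184171]
```

View pics/w9z.png

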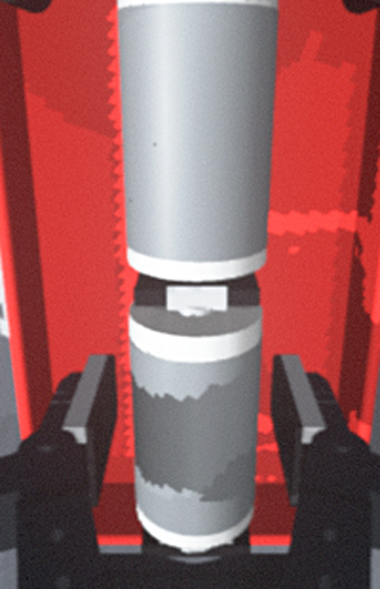

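Released: the spring pushed the cell about 1.3 mm forward onto the contact and it lies level. I retreat straight up.

Emit:
carry_out(
  deltas=[
    [0, -0.04, 0, 0, 0, 0],
    [0, -0.1, 0, 0, 0, 0],
    [0, -0.2, 0, 0, 0, 0],
    [0, -0.35, 0, 0, 0, 0],
    [0, -0.5, 0, 0, 0, 0],
    [0, -0.5, 0, 0, 0, 0],
    [0, -0.5, 0, 0, 0, 0],
  ],
)

```text
t: 15.95
position: [0.4776, 0.0259, 0.1972]
tcp_rot: [-1.345, 0.965, -0.963]
ft_force: [-1.0, 0.4, -0.7]
finger_gap: 0.0454
```

Run:
```python
from lamp import *
from scipy.optimize import least_squares
commit([0,-.5,0,0,0,0])
snap('wrist','w10');snap('side','s10');snap('top','t10')
p,d,s=load('w10');w=cloud('wrist',d,s);D=w-BAY;X=D@lx*1e3;Y=D@ly*1e3;H=D[...,2]*1e3
for n,a,b in (('new',-24,24),('fixed',50,96)):
    m=(X>a)&(X<b)&(np.abs(Y)<12)&(H>8)&(H<22);P=np.stack([X[m],Y[m],H[m]],1);c=(a+b)/2
    f=lambda q:np.hypot(P[:,1]-q[0]-(P[:,0]-c)*q[2],P[:,2]-q[1]-(P[:,0]-c)*q[3])-16.5
    q=least_squares(f,[0,0,0,0],loss='soft_l1',f_scale=.7).x;print(n,m.sum(),'y %.2f z %.2f yaw %.2f pitch %.2f'%(*q[:2],*np.degrees(q[2:])))
m=(np.abs(Y)<6)&(H>13)&(X>-50)&(X<60);x=np.sort(X[m]);g=np.diff(x).argmax();k=x<35
print('new top extent',np.percentile(x[k],[.3,1,99,99.7]),'fixed from',x[~k].min())
cv2.imwrite('pics/w10z.png',cv2.resize(p[60:300,230:410],None,fx=2.4,fy=2.4,interpolation=cv2.INTER_CUBIC)[:,:,::-1])
p,d,s=load('s10');cv2.imwrite('pics/s10z.png',cv2.resize(p[130:280,180:380],None,fx=4,fy=4,interpolation=cv2.INTER_CUBIC)[:,:,::-1])
```

```text
t 15.95 meas-cmd mm [-0.53  0.    0.41] rot err deg [ 0.02  0.   -0.01] F [-1.02  0.42 -0.71] T [ 0.046 -0.011  0.002] gap 0.04538307737672056 q [ 0.05  0.04 -0.25  1.28  0.    1.3 ]
new 1213 y 0.26 z 0.22 yaw 0.16 pitch 0.10
fixed 1532 y 0.01 z 0.03 yaw 0.01 pitch 0.01
new top extent [-29.29625325 -27.51771939  27.72560763  28.98336897] fixed from 42.27220017181478
```

View pics/w10z.png

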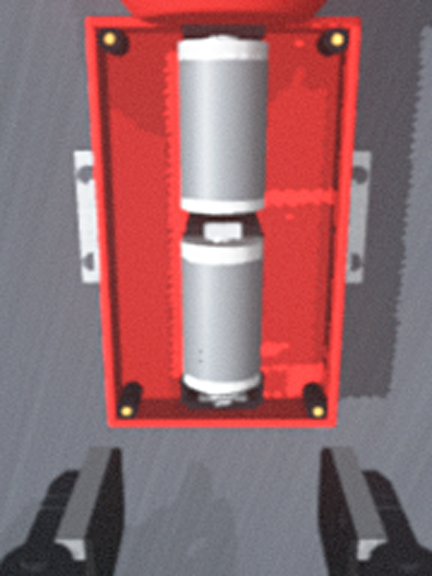

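View pics/s10z.png

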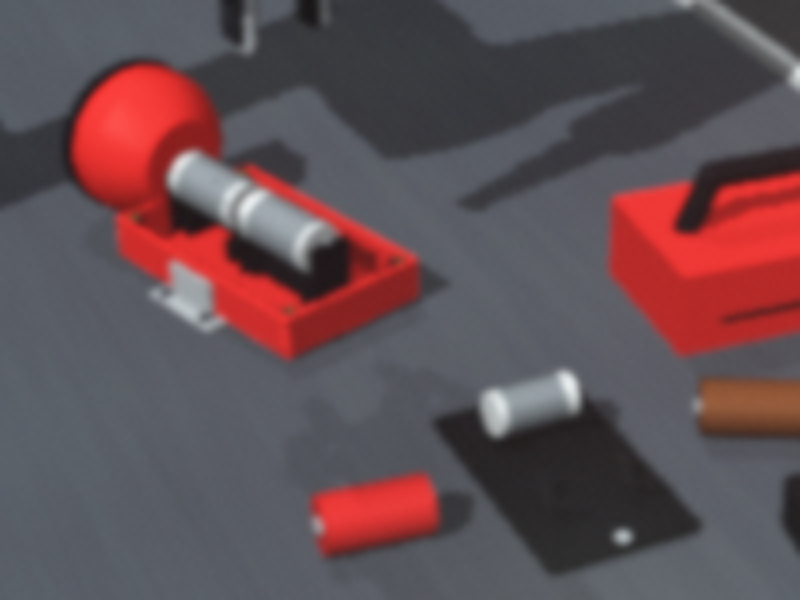

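View pics/t10.png

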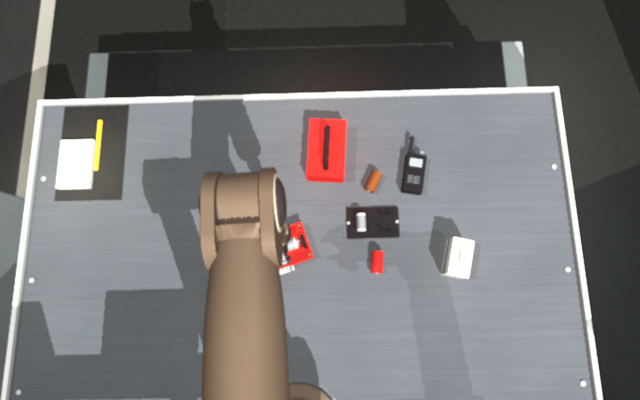

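The wrist zoom shows both cells in line, the new one at (222,235–395) between the contact (223,230) and the spring (222,398). The side and top views show the small cell, look-alikes, cover, radio and carton where they were. The arm is clear, so I hand the job in.

```bash
python3 -c "
from rig import sign_off;print(sign_off())"
```

```text
the job is handed in; nothing more can be done
None
```

The large cell is fitted in the empty bay, held between the spring and the contact, and the job is handed in at about 16 s of the 72 s allowed.

- **How it went in:** I gripped the cell at its middle and held the nub about 12° up. I pushed the flat end back on the spring (about 5 N), then let the nub down behind the contact. The readings peaked near 7 N with noise, about 6.6 N on average, so the spring was not squashed solid. After I released the cell, the spring pushed it about 1.3 mm onto the contact.
- **Last checks:** With the gripper withdrawn, the wrist camera put the cell level to 0.1°, 0.2 mm above the nominal axis and 0.3 mm off to one side. These are within what the camera can measure. The wrist, side and top pictures show the small cell, the look-alikes and everything else where they were.
- **What disagreed:** The measured position differed from the commanded one by up to about 1.8 mm during the approach and 0.8 mm during the fit. I went by the measured values, which matched the camera. The finger opening read 31.5 mm on the 33 mm cell. The force came out about 0.5 mm of spring travel below what I expected early in the push, and level with it at the end.

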